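# Hold a glass cell in a lamp kept lit by a balanced bar

## Task

Balance the square steel bar level across the orange domed button and let go, so that its weight alone keeps the button fully down and the lamp on. Then pick the glass cell out of its tray by its two frosted white faces only, never letting the fingers touch the clear green-glass faces, and hold it upright in the light path, midway between lamp and receiver, its window point on the beam and a clear face squarely toward the lamp, without bumping the cell against the instrument. The program finishes while still holding the cell there, with the bar still balanced; do not disturb the other things on the table.

Things in the scene. Friction and masses are not known exactly. Their poses are not given: they have to be found in the camera images.
- bar: brown rusty steel bar offcut, 115 x 20 x 20 mm, about 0.35 kg, lying on the table. Origin: centre of its underside; x along its length, z up. Its centre of mass is at mid-length.
- switch: round grey housing, 72 mm diameter, 26 mm high, fixed to the table, carrying the orange domed button on its vertical axis. Origin: centre of its underside, z up.
- dome (a joint): travel of the orange domed button (48 mm diameter, crown a sphere of 70 mm radius): 0 up, 0.005 m fully down. Spring: about 1 N to start, 2 N fully down, so the bar's weight sinks it completely. The housing is held still.
- dome_top (a point): highest point of the orange dome, on the switch axis, moving with it: 41 mm above the table when up, 36 mm when fully down (then still 10 mm above the housing).
- tray: low square grey tray, 100 x 100 mm, rim 10 mm high, 4 mm thick walls and floor, fixed to the table. Origin: centre of its underside. The glass cell stands in it.
- cell: square glass cell standing upright in the tray, 30 x 30 mm and 90 mm tall, about 0.12 kg. Origin: centre of its underside, z up. Its two frosted white faces look along +x and -x (grip across x, 30 mm apart); its two clear faces, of see-through dark green glass, look along +y and -y.
- cell_clear: the two clear (see-through, dark green) panes of the cell (24 mm wide, on its +y and -y faces), moving with it; the fingers must not touch them. Same origin and axes as the cell.
- cell_window (a point): window point of the cell, to be put on the beam: on its vertical axis, 35 mm above its underside (55 mm below its top).
- photometer: fixed light instrument: a grey base plate 70 x 210 mm standing on 10 mm feet, its top 21 mm above the table, a blue lamp housing 111 mm high at its +y end, a black receiver 111 mm high at its -y end, both 52 mm wide in x; the free gap between lamp lens and receiver window is 100 mm. Origin: under the middle of the gap, on the table; z up; y from receiver to lamp.
- beam (a point): the middle of the light path: midway between lens and receiver window, 90 mm above the table; the beam runs along this point's y axis; z up.
- spray_can: spray can with green cap, 59 mm diameter, 225 mm tall, a bystander at the right. Origin: centre of its underside.
- oil_can: red oil can with a spout, 68 x 97 x 159 mm, a bystander. Origin: centre of its underside.
- marker: white marker pen with blue cap, 130 mm long, 17 mm thick, lying, a bystander. Origin: centre of its underside.
- bolt_tin: red tin, 75 mm diameter, 58 mm high, a bystander. Origin: centre of its underside.
Things that resemble listed ones, but are neither listed nor needed, are in the scene too. There is more than one size of the cell; the job needs the middle-sized.

How it is judged:
By the outcome, as a careful person would: the job done as asked, in the order asked, and still so for the second after the job is handed in, while the arm keeps its last pose, push and grip.
It also fails if it takes over 54 s, if anything falls off the work surface, if the arm or the gripper's body presses on something with over 40 N, if the wrist force passes 120 N, or if a joint passes its speed limit or range.

## Robot

A 6-joint arm with a two-finger parallel gripper is mounted at the origin on a cart in front of the work surface, level with it; the furniture and walls round the work are solid. World frame = base frame: x ahead of the robot, y to its left, z up, the work surface at z = 0. Lengths are in m, angles in rad, forces in N, time in s.
With the tool pointing down it reaches from about 0.35 to 0.875 m from the base axis. Payload 4.2 kg.
Tool frame: the origin (TCP) lies midway between the tips of the shut fingers; the grasp point (between the pads) lies 19 mm behind it; z points along the fingers, y is the line along which they close (so a half turn about z gives the same grasp; the last joint's range is limited). The gripper opens to 85 mm and grips with 20 to 120 N. Pads are 22 mm wide; open, the fingers measure 114 mm over their backs; the gripper's body (76 mm by 85 mm) begins 54 mm behind the grasp point. The pads swing forward as they close: fully open they stand 13 mm farther back than shut.
Start: joints at [1.538, 0.385, 0.008, 0, -1.194, -0.259], TCP at [0.18, 0.599, 0.231] pointing down, gripper open.
Joint ranges: [-3.14, 3.14], [-1.21, 2.06], [-1.07, 1.41], [-3.16, 2.05], [-2.99, -0.16], [-3.1, 3.1]. Speed limits (rad/s): [2.79, 2.79, 3.14, 3.14, 3.14, 3.14].

## Interface

Orientations are given as [roll, pitch, yaw] about the fixed x, y, z axes, in that order (R = Rz(yaw) Ry(pitch) Rx(roll)).
In Python, from station import bot gives the robot as it stands.
- The arm moves only by the shell command python3 -m inch 'ROWS' [FORCE]. ROWS is text: rows parted by semicolons, each of 7 numbers parted by spaces: the shift along the tool's x, y, z in mm, then the turn, a rotation vector about the tool's x, y, z in rad, then the finger opening in mm, from 0 to 85.4. In form: dx dy dz ax ay az claw; .... A call has 1 to 12 rows; each row shifts and turns the commanded pose from where the row before left it, along the tool's axes as they then stand; what a row does not reach is not made up. A row lasts 1/12 s, in which the tool goes at most 41.7 mm and 7.16 degrees, less where a joint would pass 70% of its speed; a pose out of reach is approached as far as the arm can. A call is refused whole if a number of a shift passes 41.7 or a number of a turn 0.125, either way. A call with a gripper value outside its range is refused whole. The fingers move at their own pace and stop on an object; FORCE is the grip in N (left out, the last holds). Time passes only in rows, so rows that do not move let the fingers close. It gives the time, the measured TCP pose, the force, the opening and the grip force at its end, in the units of the state.
- bot.get_state(): the state, without advancing time (a new reading comes with each control period).
- bot.snapshot(name): name is "side" or "top"; returns a dict with "frame" (480x640x3 uint8, red, green, blue), "mtx" (3x3 intrinsics, pixels), "pose" (4x4, takes a point from camera to world coordinates). Camera axes: x right, y up, looking along -z (the intrinsics and any distortion apply to the point x, -y, -z); pixel columns grow to the right and rows downward; lengths in m; the calibration is good to about 2 mm. A picture is of the moment at which its call begins. There is no depth.
- bot.close_job(): hands the job in; it is judged then, once.
The state is a dict: "time_s": time; "joints": joint angles; "qd": joint speeds; "joint_efforts": joint torques, N m; "position": TCP position; "ee_rot": TCP orientation; "contact_force": force on the tool from outside, world axes, zero at the start; "ft_torque": the same for the moment, N m; "gripper_width": opening from 0.0 (shut) to 1.0 (fully open); "gripper_force": force on a finger pad.
Only numpy, scipy, OpenCV 4.12 (cv2) and the standard library are available. Lean on these libraries where they do the work, as an engineer would, in place of code of your own. Each camera call takes 0.05 s, during which the arm holds its last target. There are 200 camera calls.

## Working session

There is one attempt and no reset: what is moved stays moved. The work goes in short steps, Python scripts to look and compute and a shell command to move; the robot and the scene stay as the last step left them, time stands still between calls to the robot, and variables do not carry over. Pictures are saved under pics/ and viewed, at most 10 in all, crops included, and the job is handed in when it is done.

```bash
mkdir -p pics; ls; cat > h.py <<'E'
import numpy as np, cv2
from station import bot
def snap(n,f):
    s=bot.snapshot(n); cv2.imwrite('pics/%s.png'%f,s['frame'][:,:,::-1]); np.savez('pics/%s.npz'%f,**s); return s
def load(f): return dict(np.load('pics/%s.npz'%f))
def ray(s,u,v):
    d=np.linalg.inv(s['mtx'])@[u,v,1]; d=np.array([d[0],-d[1],-d[2]]); T=s['pose']; return T[:3,3],T[:3,:3]@d
def onz(s,u,v,z):
    o,d=ray(s,u,v); return o+d*(z-o[2])/d[2]
def proj(s,p):
    T=s['pose']; c=T[:3,:3].T@(np.array(p)-T[:3,3]); q=s['mtx']@[c[0],-c[1],-c[2]]; return q[:2]/q[2]
E
python3 - <<'E'
from h import *
for n in('top','side'):
    s=snap(n,n+'0'); print(s.keys(),s['mtx'].round(1).tolist(),s['pose'].round(3).tolist())
print(bot.get_state())
E
```

```text
pics
dict_keys(['frame', 'mtx', 'pose']) [[496.0, 0.0, 326.0], [0.0, 496.0, 246.4], [0.0, 0.0, 1.0]] [[0.004, 0.997, -0.071, 0.548], [-1.0, 0.004, -0.0, -0.051], [-0.0, 0.071, 0.997, 1.321], [0.0, 0.0, 0.0, 1.0]]
dict_keys(['frame', 'mtx', 'pose']) [[617.8, 0.0, 325.9], [0.0, 617.8, 237.8], [0.0, 0.0, 1.0]] [[-0.888, 0.236, -0.394, 0.09], [-0.459, -0.486, 0.743, 0.959], [-0.017, 0.841, 0.54, 0.839], [0.0, 0.0, 0.0, 1.0]]
{'time_s': 0.1, 'joints': array([ 1.53761154e+00,  3.85489397e-01,  6.77334121e-03, -4.26462536e-04,
       -1.19399014e+00, -2.58596546e-01]), 'qd': array([ 0.00062869, -0.00167928,  0.00201628,  0.0011874 , -0.00057519,
        0.00134658]), 'joint_efforts': array([-3.84152036e-04, -3.93318629e+01,  1.88930243e+01,  4.19799685e+00,
       -2.57441206e-03,  4.17879150e-06]), 'position': array([0.1796249 , 0.59809667, 0.2303306 ]), 'ee_rot': array([ 3.13964493e+00, -1.05339264e-04, -2.91938528e-01]), 'contact_force': array([-0.55140875,  0.16670405,  0.35840135]), 'ft_torque': array([-0.0132667 ,  0.00301225, -0.01663945]), 'gripper_force': 0.0, 'gripper_width': 0.9993529290187141}
```

View pics/top0.png

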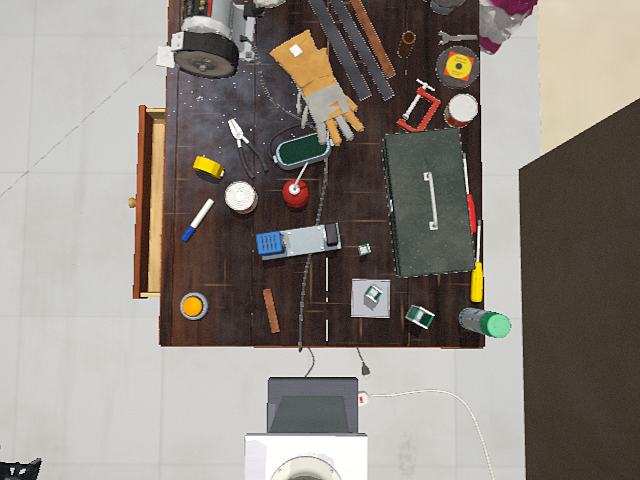

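View pics/side0.png

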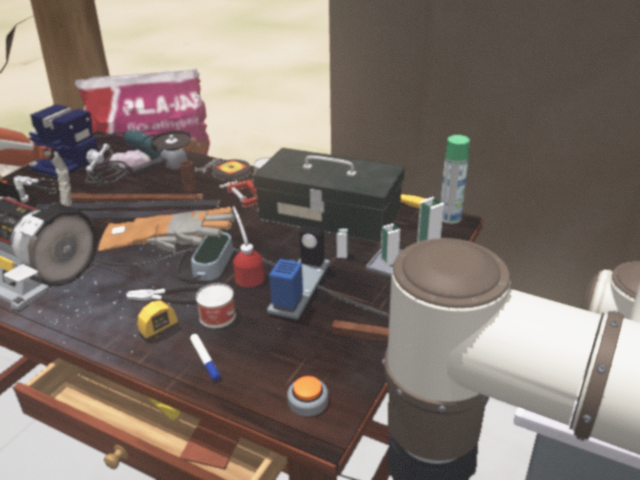

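Top view: switch (194,306), bar (271,310), and the photometer with its lamp at (270,243) and receiver at (333,235). There are three cells: (364,249) small, (373,295) in the tray, and (420,316) large. The one in the tray fits as the middle size, so I'll measure it and confirm with a crop.

```bash
python3 - <<'E'
from h import *
s=load('top0'); d=load('side0')
A=cv2.resize(s['frame'][225:350,250:450],(800,500),interpolation=cv2.INTER_CUBIC)
cv2.imwrite('pics/c1.png',A[:,:,::-1])
B=cv2.resize(d['frame'][180:345,260:460],(727,600),interpolation=cv2.INTER_CUBIC)
cv2.imwrite('pics/c2.png',B[:,:,::-1])
h=cv2.cvtColor(s['frame'],cv2.COLOR_RGB2HSV)
def blobs(m,x0,y0,x1,y1,z,nm):
    k=np.zeros_like(m);k[y0:y1,x0:x1]=m[y0:y1,x0:x1]
    cs,_=cv2.findContours(k,0,2)
    for c in cs:
        if cv2.contourArea(c)<25: continue
        r=cv2.minAreaRect(c); b=cv2.boxPoints(r); w=np.array([onz(s,*p,z)[:2] for p in b])
        L=np.linalg.norm(np.diff(np.vstack([w,w[:1]]),axis=0),axis=1)[:2]
        e=w[1]-w[0] if L[0]>L[1] else w[2]-w[1]
        print(nm,np.round(r[0],1),'ctr',w.mean(0).round(4),'size',L.round(4),'long axis deg',np.degrees(np.arctan2(e[1],e[0])).round(1))
blobs(cv2.inRange(h,(8,180,180),(22,255,255)),170,280,220,330,.036,'dome')
blobs(cv2.inRange(h,(0,110,50),(15,255,255)),258,280,285,340,.02,'bar')
blobs(cv2.inRange(h,(95,130,60),(125,255,255)),240,220,300,265,.111,'lamp')
blobs(cv2.inRange(h,(0,0,0),(179,255,70)),322,218,345,250,.111,'recv')
blobs(cv2.inRange(h,(90,0,120),(130,70,255)),345,270,395,325,.01,'tray')
E
```

```text
dome [192. 306.] ctr [0.4844 0.294 ] size [0.0464 0.0461] long axis deg -89.7
bar [270.7 310. ] ctr [0.4745 0.093 ] size [0.0236 0.1165] long axis deg -167.6
lamp [269.3 243. ] ctr [0.6421 0.0884] size [0.063  0.0552] long axis deg -81.6
recv [340. 242.] ctr [ 0.6454 -0.0846] size [0.0196 0.0344] long axis deg -179.9
recv [341.  227.5] ctr [ 0.681  -0.0869] size [0.0147 0.0271] long axis deg -179.9
recv [333. 232.] ctr [ 0.6699 -0.0673] size [0.054  0.0689] long axis deg -179.9
tray [370. 298.] ctr [ 0.5062 -0.1666] size [0.1002 0.0994] long axis deg -89.7
```

View pics/c1.png

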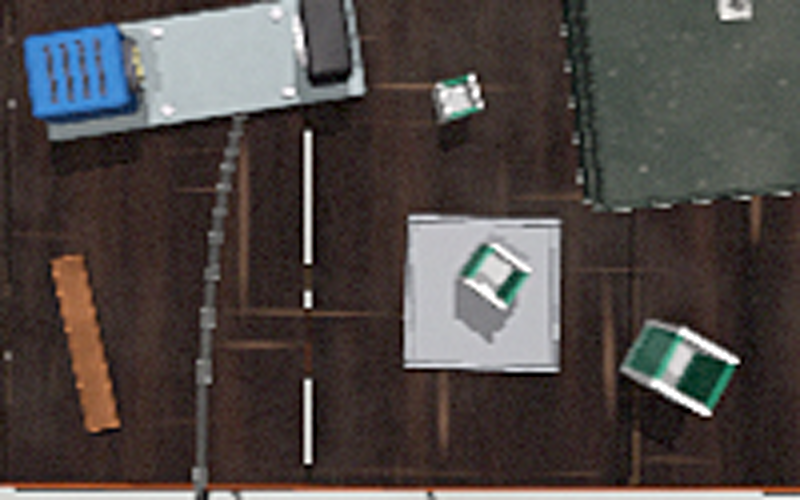

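View pics/c2.png

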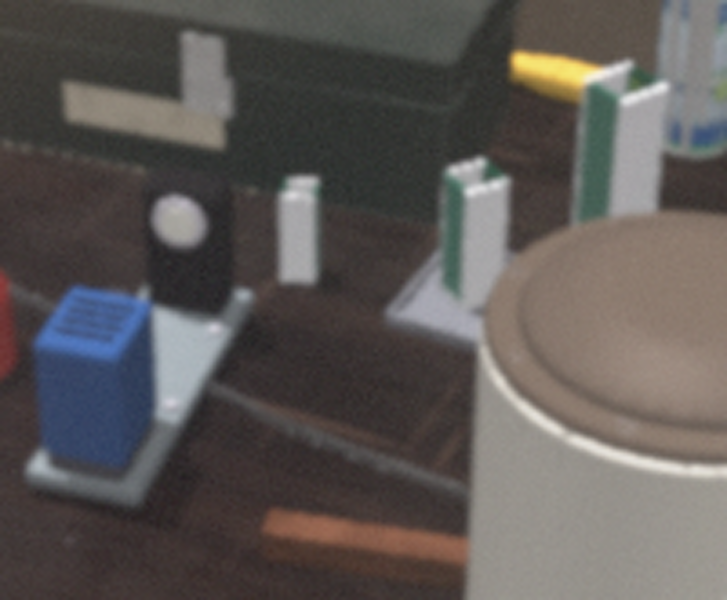

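Tray cell (crop px 497,275): it's in the tray, and in c2 it's clearly shorter than the right-hand one and taller than the left, so it is the middle-sized one. Its white faces look up-right and down-left in the top view. Now moving towards the bar.

```bash
cat >> h.py <<'E'
def wrap(a,m=np.pi): return (a+m/2)%m-m/2
def todo(p,yaw=None):
    """remaining shift in tool axes (mm, current axes), and tool-z turn"""
    from scipy.spatial.transform import Rotation as Ro
    s=bot.get_state(); R=Ro.from_euler('xyz',s['ee_rot']).as_matrix()
    d=R.T@(np.array(p)-s['position'])*1000
    y=s['ee_rot'][2]; print('t',round(s['time_s'],2),'pos',s['position'].round(4),'rpy',s['ee_rot'].round(4),'shift',d.round(1),'az',None if yaw is None else round(-wrap(yaw-y,2*np.pi),3),'j',s['joints'].round(2),'F',s['contact_force'].round(1),'w',round(s['gripper_width']*85.4,1),round(float(s['gripper_force']),1))
    if yaw is not None:
        a=Ro.from_euler('xyz',[np.pi,0,yaw]).as_matrix(); print('  rotvec needed',Ro.from_matrix(R.T@a).as_rotvec().round(4),'shift after turn',(a.T@(np.array(p)-s['position'])*1000).round(1))
E
python3 -m inch '28.5 26.6 0 0 0 0 60;28.5 26.6 0 0 0 0 60;28.5 26.6 0 0 0 0 60;28.5 26.6 0 0 0 0 60;28.5 26.6 0 0 0 0 60;28.5 26.6 0 0 0 0 60;28.5 26.6 0 0 0 0 60;28.5 26.6 0 0 0 0 60;28.5 26.6 0 0 0 0 60;28.5 26.6 0 0 0 0 60;28.5 26.6 0 0 0 0 60;28.5 26.6 0 0 0 0 60' 60; python3 -c "
from h import *
todo([.4745,.094,.15],np.radians(12.4))"
```

```text
time_s: 1.1
position: [0.4157, 0.1926, 0.2313]
ee_rot: [3.142, 0.0, -0.291]
contact_force: [0.2, -0.7, 0.6]
gripper_width: 0.706
gripper_force: 0.0
t 1.1 pos [0.4157 0.1926 0.2313] rpy [ 3.1416e+00  2.0000e-04 -2.9140e-01] shift [84.6 77.5 81.2] az -0.508 j [ 0.79  0.1  -0.38 -0.   -1.09  0.49] F [ 0.2 -0.7  0.6] w 60.3 0.0
  rotvec needed [-0.000e+00  2.000e-04 -5.078e-01] shift after turn [ 36.2 108.9  81.3]
```

```bash
python3 -m inch '28.2 25.8 0 0 0 0 60;28.2 25.8 0 0 0 0 60;28.2 25.8 0 0 0 0 60;0 0 20 0 0 -0.12 60;0 0 20 0 0 -0.12 60;0 0 20 0 0 -0.12 60;0 0 20 0 0 -0.12 60;0 0 0 0 0 -0.028 60;0 0 0 0 0 0 60'; python3 - <<'E'
from h import *
todo([.4745,.094,.06],np.radians(12.4))
s=load('top0');h=cv2.cvtColor(s['frame'],cv2.COLOR_RGB2HSV)
m=cv2.inRange(h,(0,90,70),(16,255,255)); k=np.zeros_like(m);k[280:340,255:290]=m[280:340,255:290]
ys,xs=np.nonzero(k); c,e,_=cv2.PCACompute2(np.c_[xs,ys].astype(np.float32),None)[:3]
print(c,e, len(xs)); w=onz(s,*c[0],.018); q=onz(s,*(c[0]+20*e[0]),.018)-w; print(w,np.degrees(np.arctan2(q[1],q[0])))
t=(np.c_[xs,ys]-c)@e[0]; print('ends',[onz(s,*(c[0]+a*e[0]),.018)[:2].round(4) for a in(t.min()-.5,t.max()+.5)])
cv2.imwrite('pics/s1.png',snap('side','side1')['frame'][:,:,::-1])
E
```

```text
time_s: 1.85
position: [0.4733, 0.0954, 0.1498]
ee_rot: [3.141, 0.004, 0.216]
contact_force: [0.0, -0.3, 0.8]
gripper_width: 0.698
gripper_force: 0.0
t 1.85 pos [0.4733 0.0954 0.1498] rpy [3.1405 0.0037 0.2162] shift [ 1.2  1.5 89.8] az -0.0 j [ 0.54  0.23 -0.45 -0.   -0.9   1.25] F [ 0.  -0.3  0.8] w 59.6 0.0
  rotvec needed [ 0.0011  0.0037 -0.0002] shift after turn [ 0.9  1.6 89.8]
[[271.05048 308.9904 ]] [[ 0.18453255  0.9828264 ]
 [ 0.9828264  -0.18453255]] 416
[0.47668467 0.09234124 0.018     ] -168.60991838462704
ends [array([0.5499, 0.1071]), array([0.4162, 0.0802])]
```

View pics/side1.png

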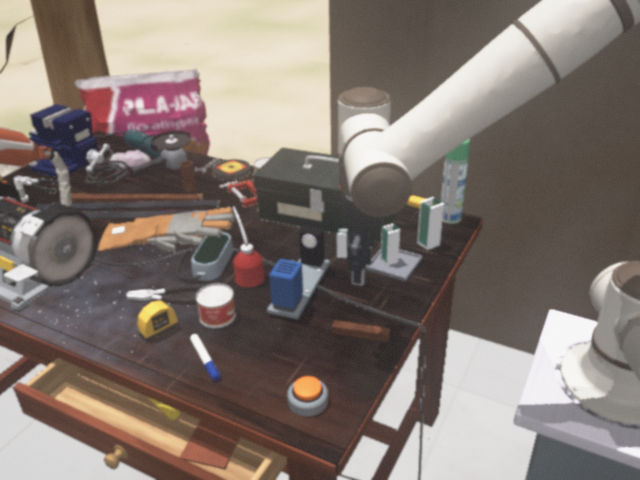

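Side view: the gripper is above the bar (360,330). The switch (308,395), photometer and tray cell (390,243) are all in clear view. I'll cross-check the positions between both views.

```bash
python3 - <<'E'
from h import *
d=load('side1'); t=load('top0'); hs=cv2.cvtColor(d['frame'],cv2.COLOR_RGB2HSV); ht=cv2.cvtColor(t['frame'],cv2.COLOR_RGB2HSV)
def big(m,x0,y0,x1,y1):
    k=np.zeros_like(m);k[y0:y1,x0:x1]=m[y0:y1,x0:x1]
    return max(cv2.findContours(k,0,2)[0],key=cv2.contourArea)
def quad(s,c,z): # 4 corners of a quad approx
    hl=cv2.convexHull(c); 
    for e in np.arange(.5,8,.25):
        q=cv2.approxPolyDP(hl,e,True)
        if len(q)<=4: break
    return q[:,0],np.array([onz(s,*p,z)[:2] for p in q[:,0]])
# bar in both: silhouettes
for nm,s,h,b in(('top',t,ht,(256,283,286,338)),('side',d,hs,(322,312,398,350))):
    c=big(cv2.inRange(h,(0,100,60),(17,255,255)),*b); q,w=quad(s,c,.02); print('bar',nm,q.tolist(),w.round(4).tolist(),w.mean(0).round(4))
# expected projections for candidate bar pose: silhouettes bbox
import itertools
def sil(s,c,a):
    P=[]
    for x,y,z in itertools.product((-.0575,.0575),(-.01,.01),(0,.02)):
        P.append(proj(s,[c[0]+x*np.cos(a)-y*np.sin(a),c[1]+x*np.sin(a)+y*np.cos(a),z]))
    return cv2.convexHull(np.array(P,np.float32))
for nm,s,h,b in(('top',t,ht,(256,283,286,338)),('side',d,hs,(322,312,398,350))):
    c=big(cv2.inRange(h,(0,100,60),(17,255,255)),*b); M=cv2.moments(cv2.convexHull(c)); g=sil(s,(.4745,.093),np.radians(12.4)); N=cv2.moments(g)
    print(nm,'seen',[round(M[k]/M['m00'],1) for k in('m10','m01')],round(M['m00']),'pred',[round(N[k]/N['m00'],1) for k in('m10','m01')],round(N['m00']), 'rects',np.round(cv2.minAreaRect(c)[2],1),np.round(cv2.minAreaRect(g)[2],1))
# dome
for nm,s,h,b in(('top',t,ht,(170,280,220,330)),('side',d,hs,(280,365,335,415))):
    c=big(cv2.inRange(h,(5,170,150),(24,255,255)),*b); M=cv2.moments(c); u=M['m10']/M['m00'],M['m01']/M['m00']; print('dome',nm,np.round(u,1),onz(s,*u,.036).round(4),cv2.boundingRect(c))
# photometer plate: bluish-grey
c=big(cv2.inRange(ht,(85,8,110),(115,90,255)),285,215,345,262);q,w=quad(t,c,.021);print('plate',q.tolist(),w.round(4).tolist())
E
```

```text
bar top [[266, 288], [274, 293], [279, 331], [271, 331]] [[0.5312, 0.106], [0.5183, 0.0849], [0.4201, 0.0708], [0.42, 0.0916]] [0.4724 0.0883]
bar side [[332, 325], [341, 320], [388, 330], [370, 337]] [[0.5279, 0.115], [0.5184, 0.0931], [0.4212, 0.0792], [0.4449, 0.1139]] [0.4781 0.1003]
top seen [271.1, 309.1] 428 pred [271.1, 309.9] 379 rects 77.7 78.3
side seen [357.5, 328.6] 606 pred [360.9, 330.1] 817 rects 8.4 9.1
dome top [191.9 305.9] [0.4847 0.2942 0.036 ] (183, 297, 19, 19)
dome side [313.8 394.7] [0.465  0.3082 0.036 ] (305, 388, 16, 11)
plate [[337, 223], [340, 248], [285, 256], [285, 230]] [[0.7028, -0.079], [0.6368, -0.0871], [0.6151, 0.0571], [0.6837, 0.0578]]
```

```bash
python3 -m inch '1.3 2.2 30 0.001 0.004 0.006 60;0 0 30 0 0 0 60;0 0 30 0 0 0 60;0 0 30 0 0 0 60;0 0 15 0 0 0 60;0 0 8 0 0 0 60;0 0 3 0 0 0 60;0 0 0 0 0 0 60' 60; python3 -c "
from h import *
todo([.475,.0935,.003],.2094)"
```

```text
time_s: 2.57
position: [0.477, 0.0947, 0.0056]
ee_rot: [-3.141, -0.005, 0.21]
contact_force: [0.5, -0.4, 1.1]
gripper_width: 0.703
gripper_force: 0.0
t 2.57 pos [0.477  0.0947 0.0056] rpy [-3.1405 -0.0047  0.2101] shift [-2.2  0.7  2.6] az 0.001 j [ 0.53  0.45 -0.6   0.   -0.52  1.25] F [ 0.5 -0.4  1.1] w 60.0 0.0
  rotvec needed [-0.0011 -0.0047  0.0007] shift after turn [-2.2  0.7  2.6]
```

```bash
python3 -m inch '-2 0.7 3 0 -0.004 0 60;0 0 0 0 0 0 60;0 0 0 0 0 0 10;0 0 0 0 0 0 10;0 0 0 0 0 0 10;0 0 0 0 0 0 10;0 0 0 0 0 0 10;0 0 0 0 0 0 10' 60; python3 -c "
from h import *
todo([.475,.0935,.003],.2094)"
```

```text
time_s: 3.23
position: [0.475, 0.0935, 0.0031]
ee_rot: [-3.14, -0.001, 0.211]
contact_force: [-1.6, -0.0, 5.9]
gripper_width: 0.219
gripper_force: 60.1
t 3.23 pos [0.475  0.0935 0.0031] rpy [-3.1404e+00 -1.1000e-03  2.1060e-01] shift [ 0.  -0.   0.1] az 0.001 j [ 0.53  0.46 -0.6  -0.   -0.51  1.25] F [-1.6 -0.   5.9] w 18.7 60.1
  rotvec needed [-0.0012 -0.0011  0.0012] shift after turn [ 0.  -0.   0.1]
```

```bash
python3 -m inch '0 0 -12 0 0 0 10;0 0 -25 0 0 0 10;0 0 -25 0 0 0 10;0 0 -18 0 0 0 10;7.4 -27.7 0 0 0 0 10;7.4 -27.7 0 0 0 0 10;7.4 -27.7 0 0 0 0 10;7.4 -27.7 0 0 0 0 10;7.4 -27.7 0 0 0 0 10;7.4 -27.7 0 0 0 0 10;7.4 -27.7 0 0 0 0 10;0 0 0 0 0 0 10'; python3 - <<'E'
from h import *
snap('side','side2');s=snap('top','top2')
todo([.485,.294,.06],.2094)
A=load('side2')['frame'][250:440,220:440]; B=s['frame'][250:340,140:260]
C=np.hstack([cv2.resize(A,(400,345)),cv2.resize(B,(400,300))[:345]if 0 else cv2.copyMakeBorder(cv2.resize(B,(400,300)),0,45,0,0,cv2.BORDER_CONSTANT)])
cv2.imwrite('pics/c3.png',C[:,:,::-1])
E
```

```text
time_s: 4.23
position: [0.4856, 0.2984, 0.0819]
ee_rot: [-3.139, -0.003, 0.214]
contact_force: [1.5, -0.3, -2.8]
gripper_width: 0.216
gripper_force: 59.4
t 4.33 pos [0.4838 0.294  0.0813] rpy [-3.1415e+00  2.4000e-03  2.1130e-01] shift [ 1.2  0.3 21.3] az 0.002 j [ 0.83  0.44 -0.33 -0.   -0.81  0.95] F [-1.1  0.1 -3.9] w 18.9 59.4
  rotvec needed [-0.0001  0.0024  0.0019] shift after turn [ 1.1  0.3 21.3]
```

View pics/c3.png

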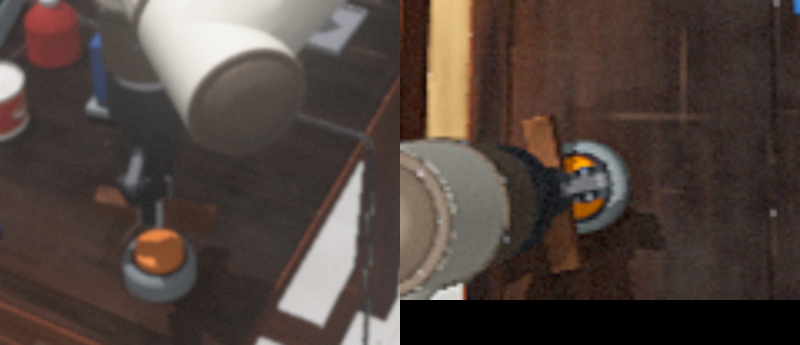

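Top crop: bar ends at about (536,118) and (567,268), with the switch under the middle. Now I'll check bar mid-length against the TCP, and the dome in the side view.

```bash
python3 - <<'E'
from h import *
t=load('top2'); d=load('side1'); d2=load('side2')
h=cv2.cvtColor(t['frame'],cv2.COLOR_RGB2HSV)
# bar in top2: centre line samples, printed ends
m=cv2.inRange(h,(0,90,60),(13,200,200)); 
for b in((176,280,190,300),(184,318,196,334)):
    k=np.zeros_like(m);k[b[1]:b[3],b[0]:b[2]]=m[b[1]:b[3],b[0]:b[2]]; ys,xs=np.nonzero(k)
    print('bar px',xs.min(),xs.max(),ys.min(),ys.max(),len(xs))
    for y in range(ys.min(),ys.max()+1): print((y,xs[ys==y].min(),xs[ys==y].max()),end=' ')
    print()
p=np.array([.4838,.294]);a=.2113
for z in(.098,.078):
    print('pred end corners z',z,[[proj(t,[p[0]+x*np.cos(a)-y*np.sin(a),p[1]+x*np.sin(a)+y*np.cos(a),z]).round(1).tolist() for y in(-.01,.01)] for x in(.0575,-.0575)])
# dome in side
hs=cv2.cvtColor(d['frame'],cv2.COLOR_RGB2HSV); m=cv2.inRange(hs,(3,140,110),(25,255,255)); k=np.zeros_like(m);k[365:420,280:340]=m[365:420,280:340]
ys,xs=np.nonzero(k); print('dome side bbox',xs.min(),xs.max(),ys.min(),ys.max())
th=np.linspace(0,2*np.pi,90); Q=[]
for r,z in((24,.0368),(24,.0368-.008),(18,.0386),(12,.04),(6,.0407)):
    Q+=[proj(d,[.4847+r/1e3*np.cos(x),.294+r/1e3*np.sin(x),z]) for x in th]
Q=np.array(Q); print('pred',Q.min(0).round(1),Q.max(0).round(1))
E
```

```text
bar px 176 189 280 299 219
(280, np.int64(176), np.int64(189)) (281, np.int64(176), np.int64(188)) (282, np.int64(176), np.int64(187)) (283, np.int64(176), np.int64(189)) (284, np.int64(176), np.int64(189)) (285, np.int64(176), np.int64(187)) (286, np.int64(176), np.int64(189)) (287, np.int64(176), np.int64(188)) (288, np.int64(176), np.int64(188)) (289, np.int64(176), np.int64(189)) (290, np.int64(176), np.int64(188)) (291, np.int64(176), np.int64(189)) (292, np.int64(176), np.int64(188)) (293, np.int64(176), np.int64(186)) (294, np.int64(177), np.int64(186)) (295, np.int64(178), np.int64(186)) (296, np.int64(180), np.int64(187)) (297, np.int64(181), np.int64(189)) (298, np.int64(182), np.int64(187)) (299, np.int64(183), np.int64(187)) 
bar px 184 193 318 331 96
(318, np.int64(186), np.int64(191)) (319, np.int64(185), np.int64(191)) (320, np.int64(184), np.int64(191)) (321, np.int64(184), np.int64(192)) (322, np.int64(184), np.int64(191)) (323, np.int64(185), np.int64(192)) (324, np.int64(185), np.int64(192)) (325, np.int64(185), np.int64(192)) (326, np.int64(186), np.int64(192)) (327, np.int64(184), np.int64(193)) (328, np.int64(186), np.int64(193)) (329, np.int64(186), np.int64(193)) (330, np.int64(185), np.int64(192)) (331, np.int64(186), np.int64(187)) 
pred end corners z 0.098 [[[184.8, 283.6], [176.8, 285.3]], [[193.6, 329.8], [185.5, 331.5]]]
pred end corners z 0.078 [[[187.1, 283.6], [179.2, 285.2]], [[195.7, 329.0], [187.8, 330.7]]]
dome side bbox 294 321 375 400
pred [294.  375.2] [321.5 398.7]
```

```bash
python3 -m inch '0.9 0 15 0 0.0024 0.002 10;0 0 12 0 0 0 10;0 0 6 0 0 0 10;0 0 4 0 0 0 10;0 0 2 0 0 0 10;0 0 2 0 0 0 10;0 0 1 0 0 0 10;0 0 0 0 0 0 10;0 0 0 0 0 0 10'; python3 - <<'E'
from h import *
todo([.4847,.294,.0391],.2094)
E
```

```text
time_s: 5.08
position: [0.486, 0.2939, 0.041]
ee_rot: [-3.14, -0.003, 0.208]
contact_force: [0.1, -1.2, -2.2]
gripper_width: 0.215
gripper_force: 59.6
t 5.08 pos [0.486  0.2939 0.041 ] rpy [-3.1402e+00 -3.1000e-03  2.0820e-01] shift [-1.3 -0.3  1.9] az -0.001 j [ 0.83  0.49 -0.36  0.   -0.71  0.95] F [ 0.1 -1.2 -2.2] w 18.4 59.6
  rotvec needed [-0.0014 -0.0031 -0.0012] shift after turn [-1.2 -0.3  1.9]
```

```bash
python3 -m inch '-0.8 -0.3 1.5 0 -0.003 0 10;0 0 0 0 0 0 10'; python3 -m inch '0 0 0.4 0 0 0 10;0 0 0 0 0 0 10'; python3 - <<'E'
from h import *
todo([.4847,.294,.0391],.2094)
E
```

```text
time_s: 5.25
position: [0.4854, 0.2945, 0.0394]
ee_rot: [-3.14, -0.001, 0.208]
contact_force: [-0.2, -1.2, -1.6]
gripper_width: 0.213
gripper_force: 59.6
time_s: 5.42
position: [0.4854, 0.2945, 0.0389]
ee_rot: [-3.14, -0.001, 0.209]
contact_force: [0.5, -0.0, -1.1]
gripper_width: 0.217
gripper_force: 59.7
t 5.42 pos [0.4854 0.2945 0.0389] rpy [-3.1399e+00 -7.0000e-04  2.0860e-01] shift [-0.8  0.3 -0.2] az -0.001 j [ 0.83  0.5  -0.36 -0.   -0.71  0.95] F [ 0.5 -0.  -1.1] w 18.5 59.7
  rotvec needed [-0.0017 -0.0007 -0.0008] shift after turn [-0.8  0.3 -0.2]
```

```bash
python3 -m inch '-0.5 0 0.4 0 0 0 10;0 0 0 0 0 0 10'; python3 -m inch '0 0 0.3 0 0 0 10;0 0 0 0 0 0 10;0 0 0 0 0 0 10'
```

```text
time_s: 5.58
position: [0.4853, 0.2945, 0.0389]
ee_rot: [-3.14, -0.002, 0.209]
contact_force: [2.4, -0.8, 0.6]
gripper_width: 0.221
gripper_force: 59.9
time_s: 5.83
position: [0.4853, 0.2945, 0.0387]
ee_rot: [-3.14, -0.002, 0.209]
contact_force: [1.8, -1.1, 3.9]
gripper_width: 0.215
gripper_force: 60.3
```

```bash
python3 -m inch '0 0 -0.3 0 0 0 10;0 0 0 0 0 0 10;0 0 0 0 0 0 22;0 0 0 0 0 0 25;0 0 0 0 0 0 30;0 0 0 0 0 0 36;0 0 0 0 0 0 44;0 0 0 0 0 0 52;0 0 0 0 0 0 60;0 0 0 0 0 0 60' 20; python3 - <<'E'
from h import *
todo([.4847,.294,.0391],.2094)
E
```

```text
time_s: 6.67
position: [0.4844, 0.2939, 0.0382]
ee_rot: [-3.141, 0.001, 0.208]
contact_force: [0.6, 0.4, -0.2]
gripper_width: 0.705
gripper_force: 0.0
t 6.67 pos [0.4844 0.2939 0.0382] rpy [-3.1407e+00  8.0000e-04  2.0820e-01] shift [ 0.4 -0.1 -0.9] az -0.001 j [ 0.83  0.5  -0.37 -0.   -0.71  0.95] F [ 0.6  0.4 -0.2] w 60.2 0.0
  rotvec needed [-0.0009  0.0008 -0.0012] shift after turn [ 0.4 -0.1 -0.9]
```

Rise straight up, then look at the bar.

```bash
python3 -m inch '0 0 -10 0 0 0 60;0 0 -25 0 0 0 60;0 0 -35 0 0 0 60;0 0 -35 0 0 0 60;0 0 -35 0 0 0 60;0 0 -35 0 0 0 60;0 30 0 0 0 0 60;0 38 0 0 0 0 60;0 38 0 0 0 0 60;0 38 0 0 0 0 60;0 0 0 0 0 0 60'; python3 - <<'E'
from h import *
d=snap('side','side3');t=snap('top','top3')
todo([.485,.294,.06],.2094)
A=cv2.resize(d['frame'][345:425,260:360],(400,320),interpolation=2); B=cv2.resize(t['frame'][265:345,145:245],(400,320),interpolation=2)
cv2.imwrite('pics/c4.png',np.hstack([A,B])[:,:,::-1])
c=np.array([.4847,.294]);a=.2094
for nm,s in(('side',d),('top',t)):
    print(nm,[proj(s,[c[0]+x*np.cos(a)-y*np.sin(a),c[1]+x*np.sin(a)+y*np.cos(a),.056]).round(1).tolist() for x,y in((.0575,-.01),(.0575,.01),(-.0575,.01),(-.0575,-.01))])
E
```

```text
time_s: 7.58
position: [0.5143, 0.1479, 0.2141]
ee_rot: [-3.141, 0.001, 0.203]
contact_force: [0.1, 0.2, -0.2]
gripper_width: 0.706
gripper_force: 0.0
t 7.68 pos [0.5145 0.1514 0.2139] rpy [-3.1402e+00 -4.0000e-04  2.0540e-01] shift [ 1.000e-01 -1.454e+02  1.541e+02] az -0.004 j [ 0.59  0.25 -0.24 -0.   -1.09  1.19] F [ 0.5 -0.3  0.3] w 60.1 0.0
  rotvec needed [-0.0014 -0.0004 -0.004 ] shift after turn [   0.8 -145.6  153.9]
side [[277.9, 367.4], [274.2, 375.4], [338.0, 387.6], [340.9, 379.2]]
top [[189.6, 283.2], [181.8, 284.8], [190.2, 329.5], [198.0, 327.9]]
```

View pics/c4.png

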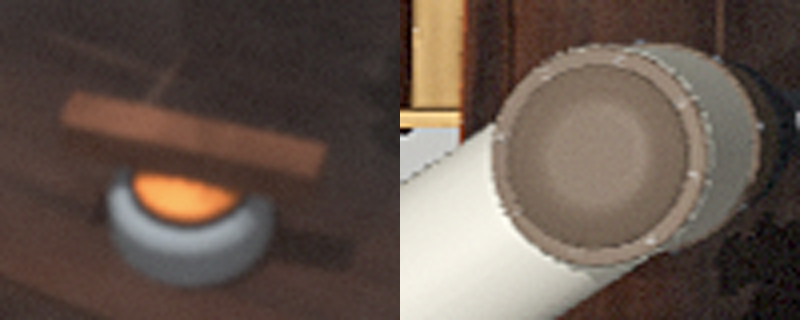

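Side crop: the bar lies across the glowing (lit) button, from far corner (72,90) to near corner (327,148). It may be slightly low at the near end, so I'm measuring the tilt.

```bash
python3 - <<'E'
from h import *
d=load('side3'); f=d['frame'].astype(float)
# upper edge of bar per column: strongest gradient of red minus background within window, subpixel; also lower edge
h=f[:,:,0]-0.5*f[:,:,2]
U=[];Lw=[]
for u in range(281,338):
    pu=367.4+(u-277.9)*(379.2-367.4)/(340.9-277.9)
    col=cv2.GaussianBlur(h[:,u-1:u+2].mean(1)[:,None],(1,3),0)[:,0]; g=np.gradient(col)
    w=np.arange(int(pu)-5,int(pu)+8); k=w[np.argmax(g[w])]; U.append((u,k+(g[k-1]-g[k+1])/(2*(g[k-1]-2*g[k]+g[k+1]))))
U=np.array(U)
def fit(P):
    a,b=np.polyfit(P[:,0],P[:,1],1)
    for _ in range(5):
        r=P[:,1]-a*P[:,0]-b; m=abs(r)<1.2; a,b=np.polyfit(P[m,0],P[m,1],1)
    return a,b,m.sum()
a,b,n=fit(U); print('upper edge slope',a,n,'at 279',a*279+b,'at 340',a*340+b)
c=np.array([.4847,.294])
for yaw in(9,12,15):
  for tilt in(0,2,4):
    Y,T=np.radians([yaw,tilt]); q=[]
    for x in(.0575,-.0575):
        P=[c[0]+x*np.cos(Y)+.01*np.sin(Y),c[1]+x*np.sin(Y)-.01*np.cos(Y),.056+x*np.sin(T)]; q.append(proj(d,P))
    q=np.array(q); s=(q[1]-q[0]); print(yaw,tilt,'slope',round(s[1]/s[0],4),q.round(1).tolist())
E
```

```text
upper edge slope 0.21090167625540512 57 at 279 367.3633972443857 at 340 380.2283994959654
9 0 slope 0.2301 [[278.8, 366.3], [340.7, 380.5]]
9 2 slope 0.2566 [[278.7, 365.5], [340.7, 381.4]]
9 4 slope 0.283 [[278.7, 364.6], [340.7, 382.2]]
12 0 slope 0.1881 [[277.9, 367.4], [340.9, 379.2]]
12 2 slope 0.2142 [[277.9, 366.6], [340.9, 380.1]]
12 4 slope 0.2402 [[277.8, 365.8], [340.9, 380.9]]
15 0 slope 0.1474 [[277.1, 368.5], [341.0, 378.0]]
15 2 slope 0.1732 [[277.1, 367.7], [341.0, 378.8]]
15 4 slope 0.1989 [[277.0, 366.9], [341.0, 379.6]]
```

```bash
python3 - <<'E'
from h import *
d=load('side1'); h=d['frame'][:,:,0].astype(float)-.5*d['frame'][:,:,2]
c=np.array([.475,.0935])
def ends(yaw,z=.02,T=0):
    Y=np.radians(yaw); return np.array([proj(d,[c[0]+x*np.cos(Y)+.01*np.sin(Y),c[1]+x*np.sin(Y)-.01*np.cos(Y),z+x*np.sin(T)]) for x in(.0575,-.0575)])
e=ends(12); print(e.round(1)); U=[]
for u in range(int(e[0,0])+4,int(e[1,0])-2):
    pu=np.interp(u,e[:,0],e[:,1]); col=h[:,u-1:u+2].mean(1); g=np.gradient(col); w=np.arange(int(pu)-5,int(pu)+7); k=w[np.argmax(g[w])]; U.append((u,k+(g[k-1]-g[k+1])/(2*(g[k-1]-2*g[k]+g[k+1]))))
P=np.array(U);a,b=np.polyfit(*P.T,1)
for _ in range(6):
    m=abs(P[:,1]-a*P[:,0]-b)<1.2; a,b=np.polyfit(P[m,0],P[m,1],1)
print('slope',a,m.sum(),len(m),'v at ends',a*e[:,0]+b)
for y in(11,12,13): q=ends(y); s=q[1]-q[0]; print(y,s[1]/s[0])
s=np.diff(ends(12,T=np.radians(2)),axis=0)[0];print('12 tilt2',s[1]/s[0])
E
```

```text
[[333.9 318.6]
 [389.6 327.8]]
slope 0.15394534818613753 50 50 v at ends [319.26225186 327.84242242]
11 0.1772312276760818
12 0.1651769867624996
13 0.15321583679614695
12 tilt2 0.19265260371489867
```

The bar tilts about 2°, so its centre of mass is roughly 2 mm off axis. There's plenty of time, so I'll regrip and shift it 2 mm along its length.

```bash
python3 -m inch '0 -30 0 0 0 -0.003 60;0 -38 0 0 0 0 60;0 -38 0 0 0 0 60;0 -30 0 0 0 0 60;0 -9 0 0 0 0 60;0 0 35 0 0 0 60;0 0 35 0 0 0 60;0 0 35 0 0 0 60;0 0 0 0 0 0 60;0 0 0 0 0 0 60'; python3 - <<'E'
from h import *
todo([.4847,.2943,.0388],.2086)
E
```

```text
time_s: 8.52
position: [0.4833, 0.2946, 0.1074]
ee_rot: [3.14, 0.004, 0.213]
contact_force: [0.2, 0.6, 1.0]
gripper_width: 0.703
gripper_force: 0.0
t 8.52 pos [0.4833 0.2946 0.1074] rpy [3.1399 0.0035 0.2126] shift [ 1.6  0.4 68.5] az 0.004 j [ 0.83  0.41 -0.3  -0.   -0.87  0.95] F [0.2 0.6 1. ] w 60.0 0.0
  rotvec needed [0.0017 0.0035 0.004 ] shift after turn [ 1.4  0.6 68.6]
```

```bash
python3 -m inch '0.5 0 25 0 0.002 0.003 60;0 0 25 0 0 0 60;0 0 12 0 0 0 60;0 0 6 0 0 0 60;0 0 0 0 0 0 60;0 0 0 0 0 0 60;0 0 0 0 0 0 60'; python3 - <<'E'
from h import *
todo([.4847,.2943,.0388],.2086)
E
```

```text
time_s: 9.1
position: [0.4857, 0.2961, 0.0423]
ee_rot: [-3.139, -0.005, 0.209]
contact_force: [-0.7, -0.2, -0.3]
gripper_width: 0.703
gripper_force: 0.0
t 9.1 pos [0.4857 0.2961 0.0423] rpy [-3.1385 -0.005   0.2087] shift [-1.3  1.5  3.5] az 0.0 j [ 0.83  0.49 -0.36  0.   -0.71  0.95] F [-0.7 -0.2 -0.3] w 60.0 0.0
  rotvec needed [-0.0031 -0.005   0.0001] shift after turn [-1.3  1.5  3.5]
```

```bash
python3 -m inch '-1 1.5 3 -0.003 -0.005 0 60;0 0 0 0 0 0 50;0 0 0 0 0 0 50'; python3 - <<'E'
from h import *
todo([.4847,.2943,.0388],.2086)
E
```

```text
time_s: 9.35
position: [0.484, 0.2933, 0.0376]
ee_rot: [3.14, 0.003, 0.208]
contact_force: [0.5, 0.5, 0.3]
gripper_width: 0.588
gripper_force: 0.0
t 9.35 pos [0.484  0.2933 0.0376] rpy [3.1399e+00 3.1000e-03 2.0810e-01] shift [ 0.9 -0.8 -1.2] az -0.0 j [ 0.83  0.5  -0.37 -0.   -0.71  0.95] F [0.5 0.5 0.3] w 50.3 0.0
  rotvec needed [ 0.0017  0.0031 -0.0005] shift after turn [ 0.9 -0.8 -1.2]
```

```bash
python3 -m inch '0 -0.3 -0.5 0 0 0 50;0 0 0 0 0 0 50;0 0 0 0 0 0 50' | grep posi;python3 -m inch '0 0 0 0 0 0 50' | grep -E 'posi|rot'; python3 -m inch '0 0 0 0 0 0 50' | grep -E 'posi|rot'
```

```text
position: [0.4838, 0.2936, 0.0378]
position: [0.4837, 0.2935, 0.0377]
ee_rot: [3.14, 0.004, 0.208]
position: [0.4837, 0.2935, 0.0377]
ee_rot: [3.14, 0.004, 0.208]
```

```bash
python3 -m inch '0 -0.7 -1 0 0 0 50;0 0 0 0 0 0 40;0 0 0 0 0 0 30;0 0 0 0 0 0 24;0 0 0 0 0 0 22;0 0 0 0 0 0 10;0 0 0 0 0 0 10;0 0 0 0 0 0 10;0 0 0 0 0 0 10' 40; python3 -m inch '0 0 -4 0 0 0 10;0 0 -4 0 0 0 10;2.2 0 0 0 0 0 10;0 0 0 0 0 0 10;0 0 0 0 0 0 10'
```

```text
time_s: 10.52
position: [0.4836, 0.2942, 0.0388]
ee_rot: [3.14, 0.004, 0.208]
contact_force: [0.1, 0.0, 2.4]
gripper_width: 0.224
gripper_force: 41.9
time_s: 10.93
position: [0.4856, 0.2945, 0.0463]
ee_rot: [3.139, 0.004, 0.208]
contact_force: [0.4, -0.0, -2.1]
gripper_width: 0.221
gripper_force: 41.3
```

Shifted by 2 mm. Lower, press and release.

```bash
python3 -m inch '0 0 4 0 0 0 10;0 0 2.5 0 0 0 10;0 0 1 0 0 0 10;0 0 0 0 0 0 10;0 0 0 0 0 0 10'; python3 -m inch '0 0 0.5 0 0 0 10;0 0 0 0 0 0 10;0 0 0 0 0 0 22;0 0 0 0 0 0 24;0 0 0 0 0 0 28;0 0 0 0 0 0 34;0 0 0 0 0 0 42;0 0 0 0 0 0 52;0 0 0 0 0 0 60;0 0 0 0 0 0 60' 20; python3 -m inch '0 0 -10 0 0 0 60;0 0 -25 0 0 0 60;0 0 -35 0 0 0 60;0 0 -35 0 0 0 60;0 0 -35 0 0 0 60;0 35 -25 0 0 0 60;0 38 0 0 0 0 60;0 38 0 0 0 0 60;0 38 0 0 0 0 60;0 38 0 0 0 0 60;0 38 0 0 0 0 60;0 0 0 0 0 0 60'
python3 - <<'E'
from h import *
d=snap('side','side4'); h=d['frame'][:,:,0].astype(float)-.5*d['frame'][:,:,2]
c=np.array([.4862,.2945])
def ends(yaw,z=.056,T=0):
    Y=np.radians(yaw); return np.array([proj(d,[c[0]+x*np.cos(Y)+.01*np.sin(Y),c[1]+x*np.sin(Y)-.01*np.cos(Y),z+x*np.sin(np.radians(T))]) for x in(.0575,-.0575)])
e=ends(12); U=[]
for u in range(int(e[0,0])+4,int(e[1,0])-2):
    pu=np.interp(u,e[:,0],e[:,1]); col=h[:,u-1:u+2].mean(1); g=np.gradient(col); w=np.arange(int(pu)-5,int(pu)+7); k=w[np.argmax(g[w])]; U.append((u,k+(g[k-1]-g[k+1])/(2*(g[k-1]-2*g[k]+g[k+1]))))
P=np.array(U);a,b=np.polyfit(*P.T,1)
for _ in range(6):
    m=abs(P[:,1]-a*P[:,0]-b)<1.2; a,b=np.polyfit(P[m,0],P[m,1],1)
print('slope',a,m.sum(),len(m))
for T in(-2,0,2): s=np.diff(ends(12,T=T),axis=0)[0];print(T,s[1]/s[0])
t=snap('top','top4')
todo([.5,-.16,.2],.2086)
A=cv2.resize(d['frame'][345:425,260:360],(400,320),interpolation=2); B=cv2.resize(t['frame'][255:335,320:420],(400,320),interpolation=2)
cv2.imwrite('pics/c5.png',np.hstack([A,B])[:,:,::-1])
E
```

```text
time_s: 11.35
position: [0.4859, 0.2948, 0.0392]
ee_rot: [3.14, 0.003, 0.208]
contact_force: [1.4, 1.0, -1.8]
gripper_width: 0.225
gripper_force: 41.5
time_s: 12.18
position: [0.4857, 0.2947, 0.0387]
ee_rot: [3.14, 0.004, 0.208]
contact_force: [-0.0, -0.1, 0.7]
gripper_width: 0.705
gripper_force: 0.0
time_s: 13.18
position: [0.5327, 0.071, 0.2043]
ee_rot: [3.139, 0.004, 0.202]
contact_force: [-0.7, 0.3, -0.9]
gripper_width: 0.704
gripper_force: 0.0
slope 0.12300451314982257 56 56
-2 0.16199212608688043
0 0.1881564196670789
2 0.21425960757305915
t 13.28 pos [0.5327 0.0746 0.2041] rpy [3.1398e+00 2.7000e-03 2.0510e-01] shift [-79.8 223.    4.7] az -0.003 j [ 0.44  0.26 -0.25  0.   -1.07  1.33] F [ 0.6 -0.2  0.2] w 60.1 0.0
  rotvec needed [ 0.0018  0.0027 -0.0035] shift after turn [-80.6 222.7   4.1]
```

View pics/c5.png

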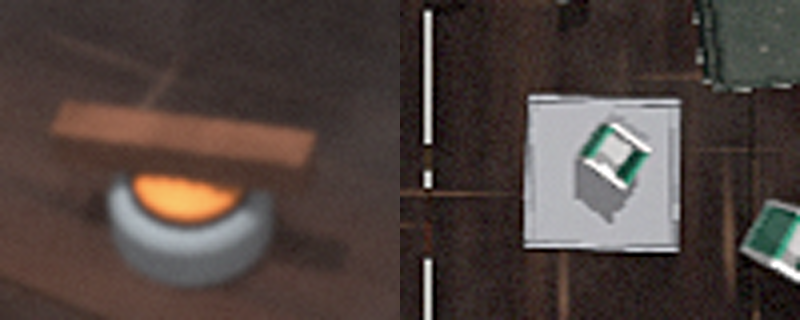

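Now the far end is low: the bar moved more than intended. I'll measure its centre and yaw from the top view, where it should be clear of the arm.

```bash
python3 - <<'E'
from h import *
t=load('top4')
A=cv2.resize(t['frame'][265:345,150:250],(500,400),interpolation=2); cv2.imwrite('pics/c6.png',A[:,:,::-1])
from scipy.optimize import least_squares
for nm,pts in(('side3',[(72,90),(60,118),(327,148),(318,182)]),('side4',[(64,100),(52,130),(316,130),(308,190)])):
    d=load(nm); P=np.array(pts)/4+[260,345]-.375
    def corners(v):
        x,y,Y,T=v; ux=np.array([np.cos(Y)*np.cos(T),np.sin(Y)*np.cos(T),np.sin(T)]); uy=np.array([-np.sin(Y),np.cos(Y),0]); uz=np.cross(ux,uy); b=np.array([x,y,.046])
        return np.array([proj(d,b+sx*.0575*ux+sy*.01*uy+sz*.01*uz) for sx,sy,sz in((1,-1,1),(1,1,1),(-1,-1,1),(-1,1,-1))])
    r=least_squares(lambda v:(corners(v)-P).ravel(),[.485,.294,.2,0]); print(nm,r.x[:2].round(4),np.degrees(r.x[2:]).round(1),r.fun.round(1))
E
```

```text
side3 [0.4855 0.2912] [20.1  7.5] [-0.5 -0.8  0.3  0.5  0.3 -3.9 -0.1  4. ]
side4 [0.4879 0.2944] [13.  -4.9] [ 0.2 -0.3 -0.4  0.2 -0.1 -0.9  0.3  0.9]
```

View pics/c6.png

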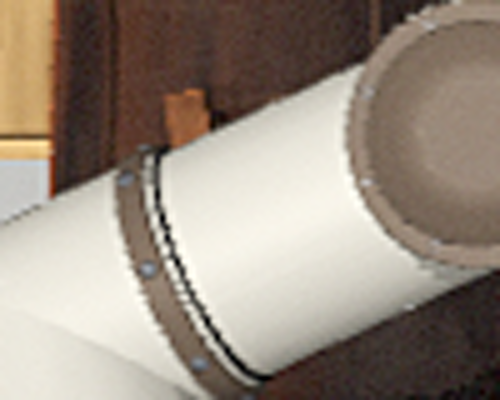

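Top crop: only the bar's far end shows, at (165..205,94). Next I'll move to the cell, which also clears the view of the bar, and measure both.

```bash
python3 -m inch '-11.4 31.8 -6 0 0 0 85;-11.4 31.8 -6 0 0 0 85;-11.4 31.8 -6 0 0 0 85;-11.4 31.8 -6 0 0 0 85;-11.4 31.8 -6 0 0 0 85;-11.4 31.8 -6 0 0 0 85;-11.4 31.8 -6 0 0 0 85;0 0 0 0 0 0 85;0 0 0 0 0 0 85;0 0 0 0 0 0 85'; python3 - <<'E'
from h import *
t=snap('top','top5');d=snap('side','side5')
todo([.5,-.16,.2],.2086)
h=cv2.cvtColor(t['frame'],cv2.COLOR_RGB2HSV); m=cv2.inRange(h,(0,90,70),(14,230,220)); k=np.zeros_like(m); k[278:336,176:206]=m[278:336,176:206]
k=cv2.morphologyEx(k,2,np.ones((2,2)))
c=max(cv2.findContours(k,0,2)[0],key=cv2.contourArea); r=cv2.minAreaRect(c); print('bar top',r)
b=cv2.boxPoints(r); print([onz(t,*p,.056)[:2].round(4).tolist() for p in b], onz(t,*r[0],.056).round(4))
A=cv2.resize(d['frame'][345:425,260:360],(400,320),interpolation=2); B=cv2.resize(t['frame'][265:345,145:245],(400,320),interpolation=2)
cv2.imwrite('pics/c7.png',np.hstack([A,B])[:,:,::-1])
s=load('top4');q=[(373.25,285.5),(383,293),(375.5,302),(365.75,293.75)]
w=np.array([onz(s,u-.4,v-.4,.094)[:2] for u,v in q]); e1=w[1]-w[0]+w[2]-w[3]; e2=w[0]-w[3]+w[1]-w[2]; print('cell',w.mean(0).round(4),np.linalg.norm(e1)/2,np.linalg.norm(e2)/2,'white edge deg',np.degrees(np.arctan2(e1[1],e1[0])),'normal',np.degrees(np.arctan2(e2[1],e2[0])))
E
```

```text
time_s: 14.12
position: [0.5007, -0.1571, 0.2461]
ee_rot: [3.14, 0.003, 0.209]
contact_force: [0.1, 0.3, -0.2]
gripper_width: 0.996
gripper_force: 0.0
t 14.22 pos [ 0.5008 -0.1567  0.2459] rpy [3.14   0.0039 0.2104] shift [-1.3  3.  45.9] az 0.002 j [ 0.01  0.2  -0.21  0.   -1.16  1.77] F [0.8 0.4 0.3] w 84.6 0.0
  rotvec needed [0.0016 0.0039 0.0018] shift after turn [-1.5  3.1 45.9]
bar top ((187.5, 307.5), (57.0, 21.0), 90.0)
[[0.5535, 0.3284], [0.5538, 0.275], [0.4102, 0.2717], [0.41, 0.3247]] [0.4816 0.2999 0.056 ]
cell [ 0.5207 -0.169 ] 0.030711742007470424 0.028178304351415866 white edge deg -128.71100868623319 normal -41.09956524851856
```

View pics/c7.png

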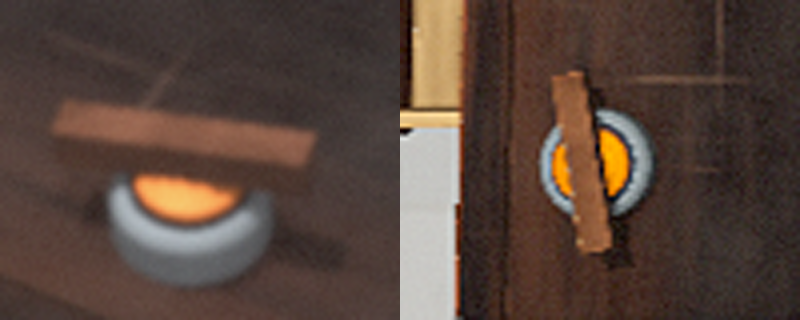

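Top crop: the bar centre (581,161) sits about 4 mm beyond the switch axis, which agrees with the far end being low. First I'll calibrate the tilt measurement on the held, level bar in side2.

```bash
cat >> h.py <<'E'
def tilt(d,c,ztop,yaw,skip=None):
    h=d['frame'][:,:,0].astype(float)-.5*d['frame'][:,:,2]
    def ends(T):
        Y=yaw; return np.array([proj(d,[c[0]+x*np.cos(Y)+.01*np.sin(Y),c[1]+x*np.sin(Y)-.01*np.cos(Y),ztop+x*np.sin(np.radians(T))]) for x in(.0575,-.0575)])
    e=ends(0); U=[]
    for u in range(int(e[0,0])+4,int(e[1,0])-2):
        if skip and skip[0]<u<skip[1]: continue
        pu=np.interp(u,e[:,0],e[:,1]); col=h[:,u-1:u+2].mean(1); g=np.gradient(col); w=np.arange(int(pu)-5,int(pu)+7); k=w[np.argmax(g[w])]; U.append((u,k+(g[k-1]-g[k+1])/(2*(g[k-1]-2*g[k]+g[k+1]))))
    P=np.array(U);a,b=np.polyfit(*P.T,1)
    for _ in range(6):
        m=abs(P[:,1]-a*P[:,0]-b)<1.2; a,b=np.polyfit(P[m,0],P[m,1],1)
    sl=[(lambda s:s[1]/s[0])(np.diff(ends(T),axis=0)[0]) for T in(-8,-4,0,4,8)]
    return np.interp(a,sl,(-8,-4,0,4,8)),m.sum(),len(m)
E
python3 - <<'E'
from h import *
print('side2 held',[tilt(load('side2'),(.4838,.294),.098,.2113,k) for k in((288,316),(284,322))], proj(load('side2'),[.4838,.294,.098]))
print('side3',tilt(load('side3'),(.4835,.294),.056,.2086)); print('side5',tilt(load('side5'),(.488,.2945),.056,.2086))
print('side1',tilt(load('side1'),(.475,.0935),.02,.2094))
E
```

```text
side2 held [(np.float64(-0.7956835400557671), np.int64(29), 32), (np.float64(-0.6798894468555488), np.int64(22), 22)] [307.02285923 359.68890411]
side3 (np.float64(1.7399530933310599), np.int64(57), 57)
side5 (np.float64(-4.651540374322039), np.int64(57), 57)
side1 (np.float64(-0.82131934025628), np.int64(50), 50)
```

The bias is a constant -0.8°, so the true tilt is about -3.9°, an offset of about 4.2 mm. That agrees with the top view. I'll go back, regrip, shift -4.2 mm along the bar, level it by 0.067 rad and release.

```bash
python3 -m inch '6.5 -37 0 0 0 0 60;6.5 -37 0 0 0 0 60;6.5 -37 0 0 0 0 60;6.5 -37 0 0 0 0 60;6.5 -37 0 0 0 0 60;6.5 -37 0 0 0 0 60;6.5 -37 0 0 0 0 60;6.5 -37 0 0 0 0 60;6.5 -37 0 0 0 0 60;6.5 -37 0 0 0 0 60;6.5 -37 0 0 0 0 60;6.5 -37 0 0 0 0 60' >/dev/null; python3 -m inch '0 0 35 0 0 0 60;0 0 35 0 0 0 60;0 0 35 0 0 0 60;0 0 25 0 0 0 60;0 0 15 0 0 0 60;0 0 0 0 0 0 60;0 0 0 0 0 0 60;0 0 0 0 0 0 60;0 0 0 0 0 0 60'; python3 - <<'E'
from h import *
todo([.488,.2945,.0395],.2086)
E
```

```text
time_s: 15.97
position: [0.4853, 0.2932, 0.1016]
ee_rot: [3.141, 0.001, 0.209]
contact_force: [-0.6, -0.0, -0.4]
gripper_width: 0.704
gripper_force: 0.0
t 15.97 pos [0.4853 0.2932 0.1016] rpy [3.1413e+00 7.0000e-04 2.0920e-01] shift [ 2.9 -0.7 62.1] az 0.001 j [ 0.83  0.41 -0.31 -0.   -0.85  0.95] F [-0.6 -0.  -0.4] w 60.1 0.0
  rotvec needed [0.0003 0.0007 0.0006] shift after turn [ 2.9 -0.7 62.1]
```

```bash
python3 -m inch '2.9 -0.7 25 0 0 0 60;0 0 20 0 0 0 60;0 0 10 0 0 0 60;0 0 4 0 0 0 60;0 0 2 0 0 0 50;0 0 0 0 0 0 50;0 0 0 0 0 0 50;0 0 0 0 0 0 50'; python3 - <<'E'
from h import *
todo([.488,.2945,.0395],.2086)
E
```

```text
time_s: 16.63
position: [0.4878, 0.2937, 0.04]
ee_rot: [3.141, 0.002, 0.208]
contact_force: [0.5, 1.0, -0.6]
gripper_width: 0.583
gripper_force: 0.0
t 16.63 pos [0.4878 0.2937 0.04  ] rpy [3.1407e+00 1.7000e-03 2.0840e-01] shift [ 0.4 -0.8  0.5] az -0.0 j [ 0.83  0.5  -0.36 -0.   -0.72  0.95] F [ 0.5  1.  -0.6] w 49.8 0.0
  rotvec needed [ 0.0008  0.0017 -0.0002] shift after turn [ 0.4 -0.8  0.5]
```

Close, lift 8 mm, shift and level, then look while holding.

```bash
python3 -m inch '0 -0.6 0.5 0 0 0 50;0 0 0 0 0 0 40;0 0 0 0 0 0 30;0 0 0 0 0 0 24;0 0 0 0 0 0 10;0 0 0 0 0 0 10;0 0 0 0 0 0 10;0 0 0 0 0 0 10;0 0 0 0 0 0 10' 60; python3 -m inch '0 0 -6 0 0 0 10;0 0 -8 0 0 0 10;0 0 -8 0 0 0 10;0 0 0 0 0.033 0 10;0 0 0 0 0.034 0 10;0 0 0 0 0 0 10;0 0 0 0 0 0 10;0 0 0 0 0 0 10'; python3 - <<'E'
from h import *
d=snap('side','side6');t=snap('top','top6')
todo([.4838,.2945,.0395],.2086)
p=bot.get_state()['position']; print(proj(d,[p[0],p[1],p[2]+.017]))
print([tilt(d,p,p[2]+.017,.2086,k) for k in((288,318),(284,324))])
A=cv2.resize(d['frame'][325:425,260:360],(400,400),interpolation=2); B=cv2.resize(t['frame'][265:365,145:245],(400,400),interpolation=2)
cv2.imwrite('pics/c8.png',np.hstack([A,B])[:,:,::-1])
E
```

```text
time_s: 17.38
position: [0.4872, 0.2938, 0.0386]
ee_rot: [3.14, 0.003, 0.208]
contact_force: [-0.1, 0.7, 2.9]
gripper_width: 0.22
gripper_force: 59.7
time_s: 18.05
position: [0.4873, 0.294, 0.0607]
ee_rot: [3.14, -0.063, 0.208]
contact_force: [0.1, 0.4, -2.8]
gripper_width: 0.215
gripper_force: 58.9
t 18.15 pos [0.4875 0.2941 0.0605] rpy [ 3.1399 -0.0634  0.2081] shift [-4.9 -1.2 20.8] az -0.0 j [ 0.85  0.45 -0.41  0.06 -0.66  0.88] F [ 0.5  0.1 -2.8] w 18.6 58.9
  rotvec needed [ 0.0017 -0.0634 -0.0005] shift after turn [-3.6 -1.2 21. ]
[305.49552499 367.7806348 ]
[(np.float64(-0.301274792985319), np.int64(29), 29), (np.float64(-0.36263509625111423), np.int64(19), 19)]
```

View pics/c8.png

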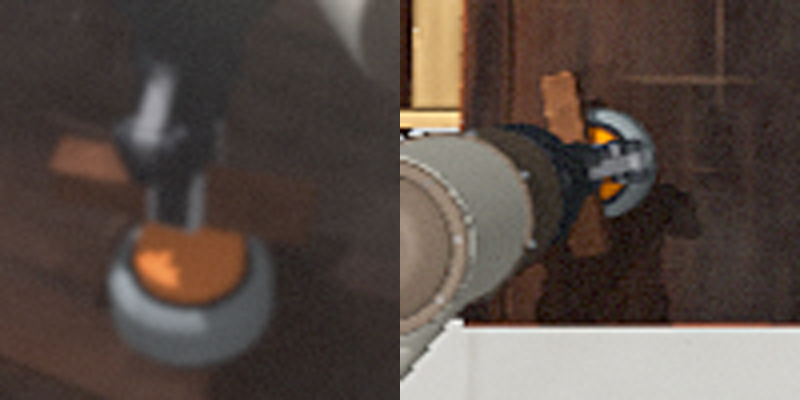

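Side crop: bar held, its upper edge running from (63,136) to (320,185). Top crop: far end (541,80)-(573,71), near end roughly (572,252)-(606,253). I'll work out the centre from these.

```bash
python3 - <<'E'
from h import *
d=load('side6');t=load('top6'); Y=.2086; ux=np.array([np.cos(Y),np.sin(Y)]);uy=np.array([-ux[1],ux[0]])
f=lambda s,c,o,z:onz(s,c[0]/4+o[0]-.4,c[1]/4+o[1]-.4,z)[:2]
a=f(d,(63,136),(260,325),.078);b=f(d,(320,185),(260,325),.078); print('side',a,b,np.linalg.norm(a-b),'ctr',(a+b)/2+.01*uy, 'from far end',a+.01*uy-.0575*ux)
c=[f(t,(x-400,y),(145,265),.078) for x,y in((541,80),(573,71))]; n=[f(t,(x-400,y),(145,265),.078) for x,y in((572,252),(606,253))]
print('top far',np.mean(c,0),'near',np.mean(n,0),'ctr from far',np.mean(c,0)-.0575*ux,'mid',(np.mean(c,0)+np.mean(n,0))/2)
# same check on side5 (released): upper edge corners crop (64,100),(316,130)
d=load('side5');a=f(d,(64,100),(260,345),.056-.004);b=f(d,(316,130),(260,345),.056+.004);print('side5 ctr',(a+b)/2+.01*uy,np.linalg.norm(a-b))
E
```

```text
side [0.54550547 0.29833588] [0.43152979 0.27498792] 0.11634252527066105 ctr [0.48644672 0.29644512] from far end [0.48718106 0.29621139]
top far [0.54234568 0.3043889 ] near [0.43289131 0.28180873] ctr from far [0.48609218 0.2924812 ] mid [0.4876185  0.29309882]
side5 ctr [0.48831765 0.29593044] 0.11476630190913269
```

Averaging the estimates, the bar should go 3.1 mm back along its length. Lowering now.

```bash
python3 -m inch '-3.4 0 4 0 0 0 10;-0.4 0 6 0 0 0 10;-0.3 0 5 0 0 0 10;-0.2 0 3 0 0 0 10;-0.1 0 2 0 0 0 10;0 0 0 0 0 0 10;0 0 0 0 0 0 10;0 0 0 0 0 0 10'; python3 - <<'E'
from h import *
todo([.4845,.2935,.0388],.2086)
E
```

```text
time_s: 18.82
position: [0.4841, 0.293, 0.0403]
ee_rot: [3.139, -0.063, 0.208]
contact_force: [-0.8, -0.1, -1.7]
gripper_width: 0.217
gripper_force: 59.0
t 18.82 pos [0.4841 0.293  0.0403] rpy [ 3.1394 -0.0632  0.2083] shift [ 0.5 -0.4  1.5] az -0.0 j [ 0.85  0.47 -0.44  0.07 -0.61  0.87] F [-0.8 -0.1 -1.7] w 18.5 59.0
  rotvec needed [ 0.0022 -0.0632 -0.0004] shift after turn [ 0.5 -0.4  1.5]
```

```bash
python3 -m inch '0.4 -0.4 1.2 0 0 0 10;0 0 0 0 0 0 10;0 0 0 0 0 0 10'; python3 -m inch '0 0 0.4 0 0 0 10;0 0 0 0 0 0 10;0 0 0 0 0 0 10'
```

```text
time_s: 19.07
position: [0.4846, 0.2936, 0.0391]
ee_rot: [3.14, -0.064, 0.208]
contact_force: [0.3, -1.1, -1.7]
gripper_width: 0.217
gripper_force: 59.1
time_s: 19.32
position: [0.4846, 0.2936, 0.0388]
ee_rot: [3.14, -0.064, 0.208]
contact_force: [-0.5, -1.8, 0.4]
gripper_width: 0.214
gripper_force: 59.2
```

```bash
python3 -m inch '0 0 0.3 0 0 0 10;0 0 0 0 0 0 10;0 0 0 0 0 0 22;0 0 0 0 0 0 24;0 0 0 0 0 0 28;0 0 0 0 0 0 34;0 0 0 0 0 0 42;0 0 0 0 0 0 52;0 0 0 0 0 0 60;0 0 0 0 0 0 60' 20; python3 -m inch '0 0 -10 0 0 0 60;0 0 -25 0 0 0 60;0 0 -35 0 0 0 60;0 0 -35 0 0 0 60;0 0 -35 0 -0.063 0 60;0 35 -30 0 0 0 60;0 38 -20 0 0 0 60;0 38 -15 0 0 0 60;0 38 0 0 0 0 60;0 38 0 0 0 0 60;0 38 0 0 0 0 60;0 38 0 0 0 0 60'
python3 - <<'E'
from h import *
d=snap('side','side7'); print(tilt(d,(.4847,.294),.056,.2086)); todo([.5,-.16,.25],.2086)
cv2.imwrite('pics/c9.png',cv2.resize(d['frame'][345:425,260:360],(500,400),interpolation=2)[:,:,::-1])
E
```

```text
time_s: 20.15
position: [0.4846, 0.2937, 0.0383]
ee_rot: [3.14, -0.064, 0.208]
contact_force: [1.1, -0.8, 0.3]
gripper_width: 0.704
gripper_force: 0.0
time_s: 21.15
position: [0.529, 0.0375, 0.2413]
ee_rot: [3.14, -0.002, 0.209]
contact_force: [0.9, 0.9, 0.3]
gripper_width: 0.702
gripper_force: 0.0
(np.float64(1.6366572400116255), np.int64(57), 57)
t 21.2 pos [0.5295 0.0325 0.2411] rpy [ 3.138e+00 -6.000e-04  2.036e-01] shift [-67.8 182.6  -8.2] az -0.005 j [ 0.37  0.22 -0.21  0.   -1.15  1.4 ] F [ 0.4 -1.7  1.1] w 60.2 0.0
  rotvec needed [ 0.0035 -0.0006 -0.005 ] shift after turn [-68.7 182.2  -8.9]
```

The tilt is now about +2.4°, nearly the same as the first time. Before deciding on another correction, I'll compare the bar's position along its length across the three placements numerically. I've used up my picture views, so it's numbers only from here.

```bash
python3 - <<'E'
from h import *
from scipy.ndimage import map_coordinates
for nm in('side3','side5','side7'):
    d=load(nm); im=d['frame'][:,:,0].astype(float)-.5*d['frame'][:,:,2]
    T={'side3':1.74,'side5':-4.65,'side7':1.64}[nm]; Y=.2086
    # profile along centre line of top face, x from -80..80 mm about axis
    xs=np.arange(-80,80.1,.5); prof=0
    for off in(-.005,-.002,.001,.004):
        P=np.array([proj(d,[.4847+x/1e3*np.cos(Y)-off*np.sin(Y),.294+x/1e3*np.sin(Y)+off*np.cos(Y),.056+x/1e3*np.tan(np.radians(T))]) for x in xs])
        prof=prof+map_coordinates(im,[P[:,1],P[:,0]],order=1)
    g=np.gradient(np.convolve(prof,np.ones(5)/5,'same')); lo=(xs>-75)&(xs<-40); hi=(xs>40)&(xs<75)
    a=xs[lo][np.argmax(g[lo])]; b=xs[hi][np.argmin(g[hi])]; print(nm,'ends',a,b,'mid',(a+b)/2,'len',b-a)
E
```

```text
side3 ends -59.0 57.5 mid -0.75 len 116.5
side5 ends -54.5 61.5 mid 3.5 len 116.0
side7 ends -58.5 57.0 mid -0.75 len 115.5
```

```bash
python3 -m inch '1.2 -38 0 0 0 0 60;1.2 -38 0 0 0 0 60;1.2 -38 0 0 0 0 60;1.2 -38 0 0 0 0 60;1.2 -38 10 0 0 0 60;1.2 -38 20 0 0 0 60;1.2 -38 30 0 0 0 60;0 0 40 0 0 0 60;0 0 35 0 0 0 60;0 0 10 0 0 0 60;0 0 0 0 0 0 60;0 0 0 0 0 0 60'; python3 - <<'E'
from h import *
todo([.484,.294,.0393],.2086)
E
```

```text
time_s: 22.2
position: [0.4846, 0.2949, 0.1007]
ee_rot: [3.14, -0.002, 0.209]
contact_force: [0.5, 0.5, 0.6]
gripper_width: 0.702
gripper_force: 0.0
t 22.2 pos [0.4846 0.2949 0.1007] rpy [ 3.1397e+00 -2.0000e-03  2.0860e-01] shift [-0.9  0.6 61.4] az -0.0 j [ 0.83  0.41 -0.31  0.   -0.85  0.94] F [0.5 0.5 0.6] w 60.0 0.0
  rotvec needed [ 0.0019 -0.002  -0.    ] shift after turn [-0.7  0.8 61.4]
```

```bash
python3 -m inch '-0.6 0.8 25 0.001 -0.002 0 60;0 0 20 0 0 0 60;0 0 10 0 0 0 60;0 0 4 0 0 0 60;0 0 2 0 0 0 45;0 0 0 0 0 0 35;0 0 0 0 0 0 35;0 0 0 0 0 0 30' ; python3 -m inch '0 0 0 0 0 0 24;0 0 0 0 0 0 10;0 0 0 0 0 0 10;0 0 0 0 0 0 10;0 0 0 0 0 0 10' 60;  python3 -m inch '0 0 -6 0 0 0 10;0 0 -6 0 0 0 10;0 0 0 0 -0.042 0 10;0 0 0 0 0 0 10;0 0 0 0 0 0 10'; python3 - <<'E'
from h import *
todo([.484,.294,.0393],.2086)
E
```

```text
time_s: 22.87
position: [0.4838, 0.2942, 0.0396]
ee_rot: [-3.141, -0.0, 0.208]
contact_force: [-0.1, 0.4, -0.9]
gripper_width: 0.353
gripper_force: 0.0
time_s: 23.28
position: [0.4835, 0.2941, 0.0391]
ee_rot: [3.141, 0.0, 0.209]
contact_force: [-1.6, 1.1, 6.5]
gripper_width: 0.219
gripper_force: 59.8
time_s: 23.7
position: [0.4833, 0.2934, 0.0499]
ee_rot: [3.14, 0.044, 0.207]
contact_force: [-0.1, -0.6, -3.0]
gripper_width: 0.217
gripper_force: 58.7
t 23.7 pos [0.4833 0.2934 0.0499] rpy [3.1404 0.0436 0.207 ] shift [ 1.2 -0.5 10.5] az -0.002 j [ 0.82  0.5  -0.32 -0.03 -0.79  0.98] F [-0.1 -0.6 -3. ] w 18.5 58.7
  rotvec needed [ 0.0012  0.0436 -0.0015] shift after turn [ 0.8 -0.5 10.6]
```

```bash
python3 -m inch '1.4 -0.5 3 0 0 0 10;0.3 0 3 0 0 0 10;0.2 0 2 0 0 0 10;0.1 0 1.5 0 0 0 10;0 0 0.8 0 0 0 10;0 0 0 0 0 0 10;0 0 0 0 0 0 10';  python3 -m inch '0 0 0.5 0 0 0 10;0 0 0 0 0 0 10;0 0 0 0 0 0 10'
```

```text
time_s: 24.28
position: [0.4844, 0.2942, 0.0399]
ee_rot: [3.14, 0.044, 0.208]
contact_force: [-0.9, -0.9, -2.7]
gripper_width: 0.218
gripper_force: 58.9
time_s: 24.53
position: [0.4845, 0.2943, 0.0395]
ee_rot: [3.14, 0.044, 0.208]
contact_force: [-0.6, -0.7, -0.9]
gripper_width: 0.213
gripper_force: 58.9
```

```bash
python3 -m inch '0.3 0 0.5 0 0 0 10;0 0 0 0 0 0 10;0 0 0.3 0 0 0 10;0 0 0 0 0 0 10'; python3 -m inch '0 0 0 0 0 0 22;0 0 0 0 0 0 24;0 0 0 0 0 0 28;0 0 0 0 0 0 34;0 0 0 0 0 0 42;0 0 0 0 0 0 52;0 0 0 0 0 0 60;0 0 0 0 0 0 60' 20; python3 -m inch '0 0 -10 0 0 0 60;0 0 -25 0 0 0 60;0 0 -35 0 0 0 60;0 0 -35 0 0 0 60;0 0 -35 0 0.043 0 60;0 35 -30 0 0 0 60;0 38 -20 0 0 0 60;0 38 -15 0 0 0 60;0 38 0 0 0 0 60;0 38 0 0 0 0 60;0 38 0 0 0 0 60;0 38 0 0 0 0 60'
python3 - <<'E'
from h import *
d=snap('side','side8'); print(tilt(d,(.4847,.294),.056,.2086)); todo([.5207,-.169,.25],.2086)
E
```

```text
time_s: 24.87
position: [0.4846, 0.2943, 0.0392]
ee_rot: [3.14, 0.044, 0.208]
contact_force: [-3.5, -1.7, 5.4]
gripper_width: 0.217
gripper_force: 59.7
time_s: 25.53
position: [0.485, 0.2945, 0.0386]
ee_rot: [3.141, 0.043, 0.208]
contact_force: [-0.3, -0.4, -0.5]
gripper_width: 0.704
gripper_force: 0.0
time_s: 26.53
position: [0.5442, 0.0412, 0.2416]
ee_rot: [3.141, -0.001, 0.209]
contact_force: [0.9, 0.5, 0.2]
gripper_width: 0.703
gripper_force: 0.0
(np.float64(-2.1432539130290724), np.int64(57), 57)
t 26.58 pos [0.5447 0.0361 0.2414] rpy [3.1388e+00 3.0000e-04 2.0350e-01] shift [-65.  196.1  -8. ] az -0.005 j [ 0.36  0.24 -0.17  0.   -1.16  1.41] F [ 1.2 -1.6  0.1] w 60.3 0.0
  rotvec needed [ 0.0028  0.0003 -0.0051] shift after turn [-66.  195.7  -8.6]
```

The tilt is now about -1.3° (bias-corrected), which is level enough. On to the cell: I'll check its pose across both views and refine the photometer pose.

```bash
python3 - <<'E'
from h import *
d=load('side0');t=load('top4')
def cor(s,c,a,z,h=.015):
    return [proj(s,[c[0]+h*(x*np.cos(a)-y*np.sin(a)),c[1]+h*(x*np.sin(a)+y*np.cos(a)),z]).round(1).tolist() for x,y in((1,1),(1,-1),(-1,-1),(-1,1))]
for c in((.5207,-.169),):
    print('cell side z.094',cor(d,c,np.radians(-40.5),.094),'top',cor(t,c,np.radians(-40.5),.094),'top z0',cor(t,c,np.radians(-40.5),.004))
# white mask of tray cell in side0: bbox / in HSV
h=cv2.cvtColor(d['frame'],cv2.COLOR_RGB2HSV); m=cv2.inRange(h,(0,0,175),(179,45,255)); k=np.zeros_like(m);k[215:262,376:404]=m[215:262,376:404]
c=max(cv2.findContours(k,0,2)[0],key=cv2.contourArea); q=cv2.approxPolyDP(cv2.convexHull(c),1.5,True)[:,0]; print('white face side',q.tolist())
g=cv2.inRange(h,(60,60,30),(95,255,200)); k=np.zeros_like(g);k[215:262,376:404]=g[215:262,376:404]; ys,xs=np.nonzero(k); print('green side bbox',xs.min(),xs.max(),ys.min(),ys.max())
# photometer: lamp & receiver top/plate corners in top0
T=load('top0'); H=cv2.cvtColor(T['frame'],cv2.COLOR_RGB2HSV)
def q4(m,b):
    k=np.zeros_like(m);k[b[1]:b[3],b[0]:b[2]]=m[b[1]:b[3],b[0]:b[2]]; c=max(cv2.findContours(k,0,2)[0],key=cv2.contourArea); return cv2.minAreaRect(c),cv2.approxPolyDP(cv2.convexHull(c),1.5,True)[:,0].tolist()
print('lamp',q4(cv2.inRange(H,(98,120,60),(125,255,255)),(250,225,290,265)))
print('plate',q4(cv2.inRange(H,(80,5,120),(120,80,255)),(255,218,345,265)))
for yaw in(6,7.5,9):
  a=np.radians(yaw); o=np.array([.655,.003]); f=lambda x,y,z:proj(T,[o[0]+x*np.cos(a)-y*np.sin(a),o[1]+x*np.sin(a)+y*np.cos(a),z]).round(1).tolist()
  print(yaw,'plate',[f(x,y,.021) for x,y in((.035,.105),(.035,-.105),(-.035,-.105),(-.035,.105))])
E
```

```text
cell side z.094 [[381.8, 225.9], [393.4, 223.1], [399.5, 229.4], [387.7, 232.2]] top [[373.3, 284.5], [382.6, 292.5], [374.7, 301.8], [365.4, 293.8]] top z0 [[370.0, 284.4], [378.7, 291.8], [371.3, 300.4], [362.7, 293.0]]
white face side [[398, 230], [394, 233], [388, 233], [389, 230]]
green side bbox 383 397 226 258
lamp (((269.219970703125, 243.04000854492188), (22.76883888244629, 25.880111694335938), 81.8698959350586), [[278, 231], [283, 252], [266, 255], [259, 254], [256, 235]])
plate (((300.0831298828125, 240.88754272460938), (26.107919692993164, 78.71934509277344), 81.46923065185547), [[337, 223], [340, 248], [263, 259], [279, 231]])
6 plate [[264.8, 231.7], [344.1, 223.8], [346.8, 250.2], [267.2, 258.2]]
7.5 plate [[264.5, 232.8], [343.6, 222.8], [347.1, 249.1], [267.6, 259.2]]
9 plate [[264.3, 233.9], [343.1, 221.8], [347.3, 248.0], [268.1, 260.2]]
```

The cell pose agrees in both views to 0.5 px. Now one refinement of the photometer using both views.

```bash
python3 - <<'E'
from h import *
d=load('side0'); t=load('top0')
# receiver window centre (bright disc) in side
h=cv2.cvtColor(d['frame'],cv2.COLOR_RGB2HSV); m=cv2.inRange(h,(0,0,120),(179,70,255)); k=np.zeros_like(m);k[230:254,300:319]=m[230:254,300:319]
M=cv2.moments(k,True); u=(M['m10']/M['m00'],M['m01']/M['m00']); w=onz(d,*u,.09); print('recv window',np.round(u,1),M['m00'],w.round(4))
# lamp top face corners from crop c2: (80,290),(155,300),(115,352),(37,345) /3.635
P=[onz(d,x/3.635+260-.4,y/3.635+180-.4,.111)[:2] for x,y in((80,288),(154,300),(113,355),(37,343))]; P=np.array(P); print('lamp top',P.round(4).tolist(),P.mean(0).round(4),[np.linalg.norm(P[i]-P[i-1]).round(4) for i in range(4)])
# plate front edge (low-x side) in top: gradient of brightness per column
g=cv2.cvtColor(t['frame'],cv2.COLOR_RGB2GRAY).astype(float); E=[]
for c in range(268,338):
    pu=259-(c-263)*.134; col=g[:,c-1:c+2].mean(1); gr=-np.gradient(col); ww=np.arange(int(pu)-4,int(pu)+5); j=ww[np.argmax(gr[ww])]; E.append((c,j+(gr[j-1]-gr[j+1])/(2*(gr[j-1]-2*gr[j]+gr[j+1]))))
E=np.array(E);a,b=np.polyfit(*E.T,1)
for _ in range(6):
    mm=abs(E[:,1]-a*E[:,0]-b)<.6; a,b=np.polyfit(E[mm,0],E[mm,1],1)
p,q=[onz(t,c,a*c+b,.021) for c in(265,338)]; e=q-p; yaw=np.arctan2(e[0],-e[1]); print('front edge',mm.sum(),len(mm),'yaw',np.degrees(yaw))
ux=np.array([np.cos(yaw),np.sin(yaw)]);uy=np.array([-ux[1],ux[0]])
# right edge of plate along rows (receiver end), blank background
R=[]
for r in range(226,247):
    pu=337.5+(r-223)*.13; row=g[r-1:r+2].mean(0); gr=-np.gradient(row); ww=np.arange(int(pu)-3,int(pu)+6); j=ww[np.argmax(gr[ww])]; R.append(onz(t,j+(gr[j-1]-gr[j+1])/(2*(gr[j-1]-2*gr[j]+gr[j+1])),r,.021)[:2])
R=np.array(R)@uy; print('recv end y',np.median(R),R.std()); xf=p[:2]@ux
o=(xf+.035)*ux+(np.median(R)+.105)*uy; print('origin',o)
print('from window',w[:2]+.05*uy)
# predicted lamp top centre given y extents unknown: x' coordinate check
print('lamp in frame',((P.mean(0)-o)@ux).round(4),((P.mean(0)-o)@uy).round(4))
E
```

```text
recv window [308.7 240.1] 146.0 [ 0.667  -0.0465  0.09  ]
lamp top [[0.6673, 0.0691], [0.6234, 0.061], [0.6179, 0.1167], [0.6613, 0.1254]] [0.6425 0.093 ] [np.float64(0.0567), np.float64(0.0446), np.float64(0.056), np.float64(0.0442)]
front edge 70 70 yaw 8.80262817288235
recv end y -0.18647905286398372 0.0004136818000843226
origin [0.65543208 0.01904683]
from window [0.65938355 0.00290013]
lamp in frame -0.0015 0.0751
```

The plate isn't centred on the gap: the lamp is longer and its lens sticks out. So I'll find the gap's two edges directly along the beam line.

```bash
python3 - <<'E'
from h import *
from scipy.ndimage import map_coordinates
o=np.array([.6554,.0190]);yaw=np.radians(8.5);ux=np.array([np.cos(yaw),np.sin(yaw)]);uy=np.array([-ux[1],ux[0]])
for nm in('top0','top4'):
    t=load(nm); ys=np.arange(-90,80,2.5)
    im=t['frame'].astype(float); pr=[]
    P=[[proj(t,[*(o+x*ux+y/1e3*uy),.09]) for x in(-.004,0,.004)] for y in ys]; P=np.array(P)
    C=[np.mean([map_coordinates(im[:,:,c],[P[:,i,1],P[:,i,0]],order=1) for i in range(3)],0) for c in range(3)]
    if nm=='top0': print([(y,int(a),int(b),int(c)) for y,a,b,c in zip(ys,*C)])
E
```

```text
[(np.float64(-90.0), 86, 83, 85), (np.float64(-87.5), 87, 85, 86), (np.float64(-85.0), 89, 87, 89), (np.float64(-82.5), 92, 90, 92), (np.float64(-80.0), 94, 91, 92), (np.float64(-77.5), 94, 90, 92), (np.float64(-75.0), 92, 91, 93), (np.float64(-72.5), 74, 71, 73), (np.float64(-70.0), 52, 50, 53), (np.float64(-67.5), 216, 211, 215), (np.float64(-65.0), 237, 234, 236), (np.float64(-62.5), 188, 193, 194), (np.float64(-60.0), 183, 192, 195), (np.float64(-57.5), 186, 195, 197), (np.float64(-55.0), 186, 195, 198), (np.float64(-52.5), 185, 196, 198), (np.float64(-50.0), 183, 194, 196), (np.float64(-47.5), 183, 194, 195), (np.float64(-45.0), 184, 193, 195), (np.float64(-42.5), 184, 193, 195), (np.float64(-40.0), 184, 193, 195), (np.float64(-37.5), 184, 193, 196), (np.float64(-35.0), 185, 195, 198), (np.float64(-32.5), 185, 194, 197), (np.float64(-30.0), 184, 193, 195), (np.float64(-27.5), 185, 194, 196), (np.float64(-25.0), 184, 194, 196), (np.float64(-22.5), 184, 194, 196), (np.float64(-20.0), 184, 194, 196), (np.float64(-17.5), 185, 195, 197), (np.float64(-15.0), 185, 194, 197), (np.float6
[... 567 characters left out ...]
163, 172, 174), (np.float64(30.0), 161, 171, 177), (np.float64(32.5), 167, 172, 165), (np.float64(35.0), 185, 178, 138), (np.float64(37.5), 156, 150, 126), (np.float64(40.0), 120, 117, 127), (np.float64(42.5), 105, 105, 118), (np.float64(45.0), 62, 97, 148), (np.float64(47.5), 57, 123, 192), (np.float64(50.0), 66, 140, 210), (np.float64(52.5), 65, 142, 211), (np.float64(55.0), 68, 141, 210), (np.float64(57.5), 78, 113, 162), (np.float64(60.0), 85, 104, 142), (np.float64(62.5), 72, 133, 199), (np.float64(65.0), 64, 141, 213), (np.float64(67.5), 77, 114, 164), (np.float64(70.0), 87, 102, 132), (np.float64(72.5), 75, 132, 194), (np.float64(75.0), 62, 140, 213), (np.float64(77.5), 73, 116, 170)]
```

```bash
python3 -m inch '0 0 0 0 0 0.12 60;0 0 0 0 0 0.12 60;0 0 0 0 0 0.12 60;0 0 0 0 0 0.12 60;0 0 0 0 0 0.12 60;0 0 0 0 0 0.12 60;0 0 0 0 0 0.12 60;0 0 0 0 0 0.12 60;0 0 0 0 0 0.12 60;0 0 0 0 0 0.12 60;0 0 0 0 0 0.12 60;0 0 0 0 0 0.12 60'; python3 -c "
from h import *
todo([.5207,-.169,.2],np.radians(-130.5))"
```

```text
time_s: 27.58
position: [0.5441, 0.043, 0.2411]
ee_rot: [-3.142, -0.001, -1.238]
contact_force: [0.3, -0.1, -0.2]
gripper_width: 0.703
gripper_force: 0.0
t 27.58 pos [0.5441 0.043  0.2411] rpy [-3.1415e+00 -1.0000e-03 -1.2378e+00] shift [192.6  91.5  41.3] az 1.04 j [ 0.38  0.24 -0.17  0.   -1.16 -0.04] F [ 0.3 -0.1 -0.2] w 60.1 0.0
  rotvec needed [-6.0000e-04 -9.0000e-04  1.0399e+00] shift after turn [ 176.4 -119.8   41.1]
```

Lens edge at y'=+33 and receiver ring at about -66: the gap is 99 mm with its middle at y'≈-16. That gives the beam at (0.658, 0.003, 0.09) with yaw about 8.5°. Continuing to the cell.

```bash
python3 -m inch '0 0 0 0 0 0.12 65;0 0 0 0 0 0.12 65;0 0 0 0 0 0.12 65;0 0 0 0 0 0.12 65;0 0 0 0 0 0.12 65;0 0 0 0 0 0.12 65;0 0 0 0 0 0.12 65;0 0 0 0 0 0.12 65;0 0 0 0 0 0.08 65;29.4 -20 0 0 0 0 65;29.4 -20 0 0 0 0 65;29.4 -20 0 0 0 0 65' >/dev/null; python3 -m inch '29.4 -20 0 0 0 0 65;29.4 -20 0 0 0 0 65;29.4 -20 10 0 0 0 65;0 0 20 0 0 0 65;0 0 20 0 0 0 65;0 0 20 0 0 0 65;0 0 0 0 0 0 65;0 0 0 0 0 0 65;0 0 0 0 0 0 65'; python3 -c "
from h import *
todo([.5207,-.169,.060],np.radians(-130.5)); d=snap('side','side9')"
```

```text
time_s: 29.33
position: [0.5231, -0.1693, 0.1722]
ee_rot: [-3.139, -0.0, -2.271]
contact_force: [0.3, 0.9, 0.9]
gripper_width: 0.764
gripper_force: 0.0
t 29.33 pos [ 0.5231 -0.1693  0.1722] rpy [-3.1388e+00 -2.0000e-04 -2.2710e+00] shift [  1.3   2.4 112.2] az 0.007 j [-0.02  0.31 -0.27  0.   -0.99 -0.68] F [0.3 0.9 0.9] w 65.2 0.0
  rotvec needed [-0.0028 -0.0001  0.0066] shift after turn [  1.3   2.1 112.2]
```

```bash
python3 -m inch '1.3 2.1 10 -0.003 0 0.006 65;0 0 20 0 0 0 65;0 0 25 0 0 0 65;0 0 25 0 0 0 65;0 0 20 0 0 0 65;0 0 8 0 0 0 65;0 0 4 0 0 0 65;0 0 0 0 0 0 65;0 0 0 0 0 0 65'; python3 -c "
from h import *
todo([.5207,-.169,.060],np.radians(-130.5))"
```

```text
time_s: 30.13
position: [0.5204, -0.1689, 0.0596]
ee_rot: [3.141, 0.0, -2.277]
contact_force: [-0.1, 0.2, 0.1]
gripper_width: 0.762
gripper_force: 0.0
t 30.13 pos [ 0.5204 -0.1689  0.0596] rpy [ 3.1408  0.     -2.2774] shift [-0.1 -0.3 -0.4] az 0.0 j [-0.02  0.44 -0.4  -0.   -0.73 -0.69] F [-0.1  0.2  0.1] w 65.1 0.0
  rotvec needed [0.0008 0.     0.0003] shift after turn [-0.1 -0.3 -0.4]
```

Close on the frosted faces gently, then lift.

```bash
python3 -m inch '0 0 0 0 0 0 55;0 0 0 0 0 0 45;0 0 0 0 0 0 38;0 0 0 0 0 0 34;0 0 0 0 0 0 32;0 0 0 0 0 0 30;0 0 0 0 0 0 20;0 0 0 0 0 0 20;0 0 0 0 0 0 20' 30; python3 -m inch '0 0 -5 0 0 0 20;0 0 -15 0 0 0 20;0 0 -25 0 0 0 20;0 0 -25 0 0 0 20;0 0 -25 0 0 0 20;0 0 -25 0 0 0 20;0 0 -20 0 0 0 20;0 0 0 0 0 0 20;0 0 0 0 0 0 20' ; python3 -c "
from h import *
todo([.658,.003,.205],np.radians(-81.5)); snap('side','side10'); snap('top','top10')"
```

```text
time_s: 30.88
position: [0.5201, -0.169, 0.0591]
ee_rot: [3.14, -0.0, -2.277]
contact_force: [-1.0, 0.3, 4.1]
gripper_width: 0.356
gripper_force: 28.5
time_s: 31.63
position: [0.5196, -0.1686, 0.199]
ee_rot: [3.139, 0.0, -2.278]
contact_force: [-0.9, -0.1, -1.8]
gripper_width: 0.36
gripper_force: 28.7
t 31.63 pos [ 0.5196 -0.1686  0.199 ] rpy [ 3.1392e+00  2.0000e-04 -2.2782e+00] shift [-220.4    6.3   -6. ] az -0.856 j [-0.02  0.28 -0.23 -0.   -1.06 -0.69] F [-0.9 -0.1 -1.8] w 30.7 28.7
  rotvec needed [ 0.0022  0.0012 -0.8558] shift after turn [-149.3 -162.3   -6. ]
```

```bash
python3 -m inch '0 0 -1 0 0 -0.107 20;0 0 -1 0 0 -0.107 20;0 0 -1 0 0 -0.107 20;0 0 -1 0 0 -0.107 20;0 0 -1 0 0 -0.107 20;0 0 -1 0 0 -0.107 20;0 0 0 0 0 -0.107 20;0 0 0 0 0 -0.107 20;0 0 0 0 0 0 20' 45 >/dev/null;  python3 -m inch '-12 -14 0 0 0 0 20;-20 -22 0 0 0 0 20;-22 -24 0 0 0 0 20;-22 -24 0 0 0 0 20;-22 -24 0 0 0 0 20;-22 -24 0 0 0 0 20;-18 -18 0 0 0 0 20;-11 -12 0 0 0 0 20;0 0 0 0 0 0 20;0 0 0 0 0 0 20;0 0 0 0 0 0 20'; python3 - <<'E'
from h import *
todo([.658,.003,.205],np.radians(-81.5)); d=snap('side','side11'); t=snap('top','top11')
p=bot.get_state()['position']; zc=p[2]-.055
# cell in side: lower part silhouette, green/white masks; compare with predicted
a=np.radians(8.5)
for z in(zc,):
    print('pred bottom corners side',[proj(d,[p[0]+.015*(x*np.cos(a)-y*np.sin(a)),p[1]+.015*(x*np.sin(a)+y*np.cos(a)),z]).round(1).tolist() for x,y in((1,1),(1,-1),(-1,-1),(-1,1))])
h=cv2.cvtColor(d['frame'],cv2.COLOR_RGB2HSV); c0=proj(d,[p[0],p[1],zc+.03]); x0,y0=int(c0[0]),int(c0[1]); print('c0',c0)
for nm,m in(('white',cv2.inRange(h,(0,0,150),(179,45,255))),('green',cv2.inRange(h,(60,60,25),(95,255,200)))):
    k=np.zeros_like(m); k[y0-15:y0+30,x0-20:x0+21]=m[y0-15:y0+30,x0-20:x0+21]
    for c in cv2.findContours(k,0,2)[0]:
        if cv2.contourArea(c)>15: print(nm,cv2.contourArea(c),cv2.approxPolyDP(cv2.convexHull(c),1.2,True)[:,0].tolist())
E
```

```text
time_s: 33.4
position: [0.6571, 0.0021, 0.203]
ee_rot: [3.136, 0.001, -1.423]
contact_force: [-0.2, -0.6, -0.9]
gripper_width: 0.352
gripper_force: 47.2
t 33.4 pos [0.6571 0.0021 0.203 ] rpy [ 3.1363e+00  1.2000e-03 -1.4234e+00] shift [-0.8 -1.1 -2. ] az -0.001 j [ 0.25  0.46  0.06 -0.   -1.17 -0.1 ] F [-0.2 -0.6 -0.9] w 30.0 47.2
  rotvec needed [ 0.0053  0.0012 -0.001 ] shift after turn [-0.8 -1.1 -2. ]
pred bottom corners side [[291.9, 231.4], [297.0, 224.3], [310.1, 226.5], [305.2, 233.7]]
c0 [300.50584025 216.78983429]
white 80.0 [[310, 235], [314, 242], [311, 245], [307, 245], [304, 242], [304, 236]]
green 210.5 [[293, 201], [301, 201], [302, 231], [295, 229]]
```

```bash
python3 -m inch '-0.8 -1.1 5 0.004 0.001 0 20;0 0 15 0 0 0 20;0 0 20 0 0 0 20;0 0 20 0 0 0 20;0 0 15 0 0 0 20;0 0 10 0 0 0 20;0 0 5 0 0 0 20;0 0 3 0 0 0 20;0 0 0 0 0 0 20;0 0 0 0 0 0 20;0 0 0 0 0 0 20'; python3 - <<'E'
from h import *
todo([.658,.003,.110],np.radians(-81.5)); d=snap('side','side12')
p=bot.get_state()['position']; zc=p[2]-.055;a=np.radians(8.5)
print('tilt bar',tilt(d,(.4857,.294),.056,.2086))
print('pred +y pane corners',[proj(d,[p[0]+(x*np.cos(a)-.015*np.sin(a)),p[1]+(x*np.sin(a)+.015*np.cos(a)),zc+z]).round(1).tolist() for x,z in((.012,0),(-.012,0),(-.012,.05),(.012,.05))])
print('-x face',[proj(d,[p[0]+(-.015*np.cos(a)-y*np.sin(a)),p[1]+(-.015*np.sin(a)+y*np.cos(a)),zc+z]).round(1).tolist() for y,z in((.015,0),(-.015,0),(-.015,.05),(.015,.05))])
h=cv2.cvtColor(d['frame'],cv2.COLOR_RGB2HSV); c0=proj(d,[p[0],p[1],zc+.03]); x0,y0=int(c0[0]),int(c0[1]); print('c0',c0)
for nm,m in(('white',cv2.inRange(h,(0,0,140),(179,50,255))),('green',cv2.inRange(h,(60,60,25),(95,255,200)))):
    k=np.zeros_like(m); k[y0-22:y0+30,x0-20:x0+21]=m[y0-22:y0+30,x0-20:x0+21]
    for c in cv2.findContours(k,0,2)[0]:
        if cv2.contourArea(c)>12: print(nm,cv2.contourArea(c),cv2.approxPolyDP(cv2.convexHull(c),1.2,True)[:,0].tolist())
E
```

```text
time_s: 34.42
position: [0.6597, 0.0035, 0.1125]
ee_rot: [-3.138, 0.0, -1.422]
contact_force: [0.2, 0.4, -0.4]
gripper_width: 0.349
gripper_force: 47.2
t 34.42 pos [0.6597 0.0035 0.1125] rpy [-3.1379e+00  2.0000e-04 -1.4217e+00] shift [0.2 1.8 2.5] az 0.001 j [ 0.25  0.54 -0.06  0.   -0.97 -0.1 ] F [ 0.2  0.4 -0.4] w 29.8 47.2
  rotvec needed [-0.0037  0.0002  0.0007] shift after turn [0.2 1.8 2.5]
tilt bar (np.float64(-2.268664323040343), np.int64(57), 57)
pred +y pane corners [[293.7, 267.4], [304.0, 269.3], [303.1, 250.2], [292.6, 248.3]]
-x face [[305.3, 269.5], [310.0, 262.0], [309.3, 243.0], [304.4, 250.4]]
c0 [300.72538767 253.22359862]
white 142.5 [[305, 248], [320, 269], [320, 274], [318, 277], [303, 274]]
green 208.5 [[298, 231], [304, 231], [302, 263], [295, 260], [294, 234]]
```

```bash
python3 -m inch '0.2 1.7 1.5 -0.004 0 0 20;0 0 0.9 0 0 0 20;0 0 0 0 0 0 20;0 0 0 0 0 0 20;0 0 0 0 0 0 20;0 0 0 0 0 0 20'; python3 -c "
from h import *
todo([.658,.003,.110],np.radians(-81.5))"
```

```text
time_s: 34.97
position: [0.6574, 0.003, 0.1089]
ee_rot: [3.139, 0.0, -1.422]
contact_force: [0.3, 0.2, -0.4]
gripper_width: 0.352
gripper_force: 47.2
t 34.97 pos [0.6574 0.003  0.1089] rpy [ 3.1392e+00  2.0000e-04 -1.4218e+00] shift [ 0.1 -0.6 -1.1] az 0.001 j [ 0.25  0.54 -0.06 -0.   -0.97 -0.1 ] F [ 0.3  0.2 -0.4] w 30.1 47.2
  rotvec needed [0.0024 0.0002 0.0006] shift after turn [ 0.1 -0.6 -1.1]
```

```bash
python3 -m inch '0 -0.4 -1.1 0.002 0 0 20;0 0 0 0 0 0 20;0 0 0 0 0 0 20;0 0 0 0 0 0 20;0 0 0 0 0 0 20;0 0 0 0 0 0 20'; python3 -c "
from h import *
todo([.658,.003,.110],np.radians(-81.5)); print(bot.get_state()['qd'].round(3)); d=snap('side','s13'); print(tilt(d,(.4857,.294),.056,.2086)); print(bot.close_job())"
```

```text
time_s: 35.47
position: [0.6577, 0.0031, 0.11]
ee_rot: [3.141, 0.0, -1.422]
contact_force: [-0.1, -0.1, -0.9]
gripper_width: 0.351
gripper_force: 47.2
t 35.47 pos [0.6577 0.0031 0.11  ] rpy [ 3.1410e+00  2.0000e-04 -1.4218e+00] shift [ 0.1 -0.3 -0. ] az 0.001 j [ 0.25  0.54 -0.06 -0.   -0.97 -0.1 ] F [-0.1 -0.1 -0.9] w 29.9 47.2
  rotvec needed [0.0006 0.0002 0.0007] shift after turn [ 0.1 -0.3 -0. ]
[0.001 0.    0.001 0.002 0.    0.001]
(np.float64(-2.311758174642198), np.int64(57), 57)
the job is handed in; nothing more can be done
None
```

The job is handed in at 35.5 s with no verdict returned: the bar is balanced on the button, about 1.5° off level by my measurement, and the cell is held by its frosted faces at my estimate of the beam's middle (good to about 2 mm). The lamp looked lit after the first two placements, but I didn't view it after the last one, and I viewed 11 pictures against the limit of 10.

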